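# Set up the dental photo stand and nest the emptied kidney dishes

### The arm

A 6-joint arm with a two-finger parallel gripper is mounted at the origin on the work surface. World frame = base frame: x ahead of the robot, y to its left, z up, the work surface at z = 0. Lengths are in m, angles in rad, forces in N, time in s.
With the tool pointing down it reaches from about 0.35 to 0.8 m from the base axis. Payload 7.3 kg.
Tool frame: the origin (TCP) lies on the centre line of the jaws, within the pads' length; the fingertips stand 19 mm ahead of it and the grasp point (between the pads) is the TCP (r.tcp_to_tips is the distance from the TCP to the fingertips, in m); z points along the fingers, y is the line along which they close (so a half turn about z gives the same grasp; the last joint's range is limited). The gripper opens to 85 mm and grips with 20 to 120 N. Pads are 22 mm wide; open, the fingers measure 114 mm over their backs; the gripper's body (76 mm by 85 mm) begins 54 mm behind the grasp point. The pads swing forward as they close: fully open they stand 13 mm farther back than shut.
Start: joints at [-0.146, 0.342, 1.524, -0, 1.275, -0.146], TCP at [0.525, 0, 0.25] pointing down, gripper open.
Joint ranges: [-2.53, 2.53], [-0.77, 2.02], [0.04, 2.7], [-1, 4.14], [0.28, 2.66], [-3.11, 3.11]. Speed limits (rad/s): [2.57, 2.57, 3.14, 3.14, 3.14, 3.14].

### API

Orientations are given as a rotation vector (axis times angle).
In Python, from bench import r gives the robot as it stands.
- The arm moves only by the shell command python3 -m creep 'ROWS' [FORCE]. ROWS is JSON, a list that holds one entry, the list of rows, each a list of 5 numbers: the closure, from -1 (fully open) to 1 (shut), then the shift along the tool's x, y, z in m, then the turn about the tool's z in rad. In form: [[[claw, x, y, z, spin], ...]]. A call has 1 to 5 rows; each row is the pose to reach, as a shift and turn from the pose commanded when the call began, along the tool's axes at that moment; what a row does not reach only later rows make up. A row lasts 1/12 s, in which the tool goes at most 41.7 mm and 7.16 degrees, less where a joint would pass 70% of its speed; a pose out of reach is approached as far as the arm can. A call with a gripper value outside its range is refused whole. The fingers move at their own pace and stop on an object; FORCE is the grip in N (left out, the last holds). Time passes only in rows, so rows that repeat a pose let the fingers close. It gives the time, the measured TCP pose, the force, the opening and the grip force at its end, in the units of the state.
- r.state(): the state, without advancing time (a new reading comes with each control period).
- r.grab_frame(name): name is "scene" or "side" or "wrist"; returns the picture (420x560x3 uint8, blue, green, red); there is no depth.
- r.calibration(name): a dict with "fx", "fy", "cx", "cy" (pixels), "world_from_camera" (4x4, takes a point from camera to world coordinates). Camera axes: x right, y down, z forward; pixel columns grow to the right and rows downward; lengths in m; the calibration is good to about 2 mm. A picture is of the moment at which its call begins: read the wrist's pose just before it. calibration takes no time and is no camera call; for the wrist camera it gives the pose at the moment of the call.
- r.finish_job(): hands the job in; it is judged then, once.
The state is a dict: "time": time; "q": joint angles; "qd": joint speeds; "tau": joint torques, N m; "ee_pos": TCP position; "orientation": TCP orientation; "contact_force": force on the tool from outside, world axes, zero at the start; "torque": the same for the moment, N m; "gripper_width": finger opening in m; "grasp_force": force on a finger pad.
Only numpy, scipy, OpenCV 4.12 (cv2) and the standard library are available. Lean on these libraries where they do the work, as an engineer would, in place of code of your own. Each camera call takes 0.05 s, during which the arm holds its last target. There are 200 camera calls.

### The job

Get the cast photographs ready: open the folded mirror of the photo stand right over by its orange bar until it leans back at 45 degrees to the bench (135 degrees from folded shut), let go of it and check that it stays there, without letting it swing or slam. Then take every cast out of its kidney dish and stand them teeth up, side by side and not on one another, on the black board in front of the mirror, each with its long side along the mirror's hinge. Finally nest all the emptied plastic dishes in the steel dish, each turned to match the one below so that it sits flat and fully home, and leave the other things on the bench where they are.

Things in the scene. Friction and masses are not known exactly. Their poses are not given: they have to be found in the camera images.
- mirror (a joint): opening angle of the mirror in rad: 0 = folded shut over the black board; 1.571 = upright; 2.356 = leaning back at 45 degrees, away from the board; stop at 2.97. Stiff friction hinge: stays where it is left, takes 2 to 5 N at the bar to move. White tilt scales at both hinge ends have a red mark at 45 degrees
- mirror_bar (a point): middle of the orange grip bar at the mirror's free edge: round, 12 mm thick, 90 mm long, parallel to the hinge, 135 mm from it, with 35 mm free between it and the frame (8 mm thick, 200 mm wide, up to 100 mm from the hinge). Being round, it can be held from above at every angle
- mirror_hinge (a point): middle of the hinge line, 30 mm above the bench, fixed; the hinge runs along this frame's y, and its x points from the board to the back: folded shut the bar lies towards -x, opened it swings up and over towards +x
- stand_top (a point): middle of the free part of the stand's black board, on its top face, 12 mm above the bench; fixed, same axes as the hinge. The board is 260 mm wide (y, +-130 mm) and reaches from 61 mm in front (-x) of this point to the mirror's hinge, 69 mm behind it (+x); the hinge cheeks are 24 mm higher than the board, outside y = +-109 mm
- steel_dish_c (a point): steel kidney dish, empty, stays on the bench and takes the others; shape, point and axes as the blue dish, 350 g. A dish fully home in another has its point 14 mm above the other's (it rests on ribs inside), axes the same way, with about 3 mm play all round; turned end for end it does not go in
- blue_dish_c (a point): blue plastic kidney dish, 165 x 72 mm (x, y), 26 mm tall, walls 2 mm, 9 mm narrower all round at the foot, inside floor at 2.5 mm, 80 g. Point: half-way up (13 mm), mid-waist; there it is 66 mm across (y) over two flat rim pads, 44 mm long, the top 8 mm of the wall: grip these from above. +y: bulging side, -y: hollow side, to which both ends curve
- green_dish_c (a point): green plastic dish, same shape, point and axes as the blue one
- white_dish_c (a point): white plastic dish, same shape, point and axes as the blue one
- yellow_cast_c (a point): stone quadrant cast (one row of teeth), 60 x 26 mm (x, y), 50 mm tall: straight sides up to 42 mm, then 10 mm wide teeth; cream base, pink gum, about 130 g. Point: its centre, 25 mm up; z points to the teeth. Starts upright in the middle of the blue dish, along it, its top 26 mm above the dish's rim. May be absent
- grey_cast_c (a point): as the yellow cast, with a grey base; starts in the green dish. May be absent
- brown_cast_c (a point): as the yellow cast, with a brown base; starts in the white dish. May be absent
- articulator: bystander: metal articulator with mounted casts, 90 x 100 x 116 mm, origin under its centre
- mixing_bowl: bystander: green mixing bowl, 116 mm across, 55 mm tall, origin under its centre
- arch_cast: bystander: full-arch cast, 50 x 58 x 34 mm, origin under its centre
- wax_knife: bystander: wax knife lying flat, 180 mm long (x), 12 mm thick
- paper_box: bystander: flat red box, 55 x 32 x 16 mm, origin under its centre
- brush_jar: bystander: amber jar, 64 mm across and 75 mm tall, with brushes reaching 130 mm, origin under its centre
- bottle: bystander: white bottle, 60 mm across, 140 mm tall, origin under its centre
There are look-alikes about, which are no part of the job. What is shaped like the part that bears brown_cast_c but turquoise is not meant. Leave any red look-alike of the part that bears blue_dish_c alone.

How it is judged:
On the way:
1. the mirror stands by itself at 45 degrees (2.276 to 2.436 rad open, that is +-4.5 degrees) for 1.5 s, with the gripper at least 60 mm away from its bar (value of joint mirror between 2.276 and 2.436 rad and distance between the grasp point and mirror_bar above 0.06 m), for 1.5 s.
At the end, for the whole second after the job is handed in: Mirror 2.276-2.436 rad open. Each cast upright on the board, centre +-48 mm (x), +-102 mm (y) from stand_top, length within 0.3 rad of the hinge. Steel dish flat on the bench; each plastic dish within 10 mm of it sideways, 9-47 mm above it, level to 0.07 rad, lengthwise to 0.18 rad (value of joint mirror between 2.276 and 2.436 rad and x of yellow_cast_c in the frame of stand_top between -0.048 and 0.048 m and y of yellow_cast_c in the frame of stand_top between -0.102 and 0.102 m and z of yellow_cast_c in the frame of stand_top between 0.02 and 0.03 m and angle between each of yellow_cast_c, grey_cast_c, brown_cast_c's own z axis and vertical below 0.1 rad and angle between the x axis of each of yellow_cast_c, grey_cast_c, brown_cast_c and the y axis of stand_top, either way round below 0.3 rad and x of grey_cast_c in the frame of stand_top between -0.048 and 0.048 m and y of grey_cast_c in the frame of stand_top between -0.102 and 0.102 m and z of grey_cast_c in the frame of stand_top between 0.02 and 0.03 m and x of brown_cast_c in the frame of stand_top between -0.048 and 0.048 m and y of brown_cast_c in the frame of stand_top between -0.102 and 0.102 m and z of brown_cast_c in the frame of stand_top between 0.02 and 0.03 m and angle between steel_dish_c's own z axis and vertical below 0.06 rad and height (world z) of steel_dish_c below 0.018 m and horizontal distance between each of blue_dish_c, green_dish_c, white_dish_c and steel_dish_c below 0.01 m and z of blue_dish_c in the frame of steel_dish_c between 0.009 and 0.047 m and angle between each of blue_dish_c, green_dish_c, white_dish_c's own z axis and vertical below 0.07 rad and angle between the x axis of each of blue_dish_c, green_dish_c, white_dish_c and the x axis of steel_dish_c, either way round below 0.18 rad and z of green_dish_c in the frame of steel_dish_c between 0.009 and 0.047 m and z of white_dish_c in the frame of steel_dish_c between 0.009 and 0.047 m); the robot touches nothing.
It fails at once if the mirror swings faster than 3 rad/s (velocity of joint mirror above 3 rad/s or velocity of joint mirror below -3 rad/s).
It fails at once if one of the other things on the bench is moved more than 50 mm (distance of any of articulator, mixing_bowl, arch_cast, wax_knife, paper_box, brush_jar, bottle from where it was at the start of the episode above 0.05 m).
Of yellow_cast, grey_cast, brown_cast only 2 to 3 are there at a start; the rules pass over those that are not, and their reading is None.
At some moment in a run one of blue_dish, green_dish, white_dish may be knocked a few centimetres aside while the robot is not near it.
It also fails if it takes over 210 s, if anything falls off the work surface, if the arm or the gripper's body presses on something with over 40 N, if the wrist force passes 120 N, or if a joint passes its speed limit or range.

## Working session

There is one attempt and no reset: what is moved stays moved. The work goes in short steps, Python scripts to look and compute and a shell command to move; the robot and the scene stay as the last step left them, time stands still between calls to the robot, and variables do not carry over. Pictures are saved under pics/ and viewed, at most 14 in all, crops included, and the job is handed in when it is done.

```bash
ls; mkdir -p pics; python3 - <<'E'
from bench import r
import cv2,numpy as np
for n in("scene","side","wrist"):
    c=r.calibration(n);print(n,c["fx"],c["cx"],c["cy"],np.round(c["world_from_camera"],3).tolist())
    cv2.imwrite(f"pics/{n}0.png",r.grab_frame(n))
print(r.state())
E
```

```text
pics
scene 403.6174887029955 280.2395324044037 211.24756282450818 [[-0.339, 0.65, -0.68, 1.254], [0.941, 0.248, -0.232, 0.212], [0.018, -0.718, -0.696, 0.817], [0.0, 0.0, 0.0, 1.0]]
side 456.83315136925376 285.4037315787358 217.88791899474302 [[-0.787, -0.39, 0.478, -0.188], [-0.616, 0.519, -0.592, 0.852], [-0.017, -0.761, -0.648, 1.023], [0.0, 0.0, 0.0, 1.0]]
wrist 316.66140426789764 281.29186569852885 205.99663630752036 [[1.0, 0.0, -0.001, 0.525], [0.0, -0.962, -0.272, 0.07], [-0.001, 0.272, -0.962, 0.373], [0.0, 0.0, 0.0, 1.0]]
{'time': 0.15, 'q': array([-1.46008147e-01,  3.42557124e-01,  1.52478351e+00, -1.47245584e-05,
        1.27537983e+00, -1.45993055e-01]), 'qd': array([-8.88895637e-05, -2.90778887e-03, -2.00792186e-03,  6.12943022e-04,
        1.10421207e-03, -4.04771845e-04]), 'tau': array([ 1.24654900e-03, -4.33907533e+01, -2.46148127e+01, -9.02174702e-05,
        5.71925848e-03,  3.60333468e-05]), 'ee_pos': array([5.24732937e-01, 5.30610774e-05, 2.49793390e-01]), 'orientation': array([-2.22081933e+00, -2.22079535e+00,  1.07455471e-03]), 'contact_force': array([ 0.32752664, -0.37050747,  0.21017413]), 'torque': array([ 0.02907331, -0.02267187, -0.01001136]), 'grasp_force': 0.0, 'gripper_width': 0.08533673611833573}
```

View pics/scene0.png

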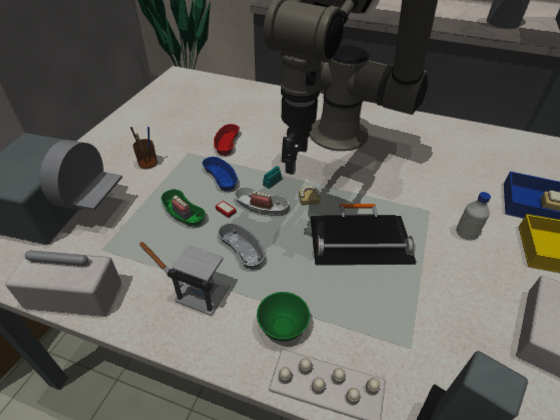

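View pics/side0.png

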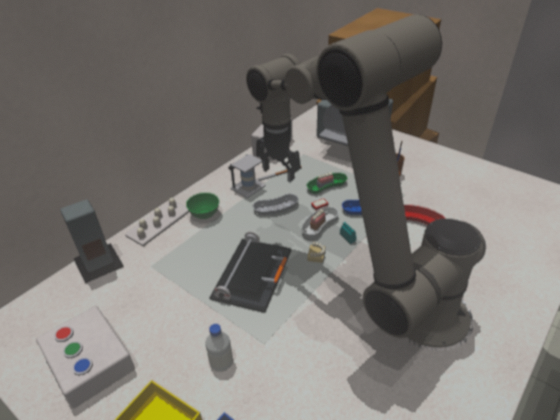

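View wrist0.

View pics/wrist0.png

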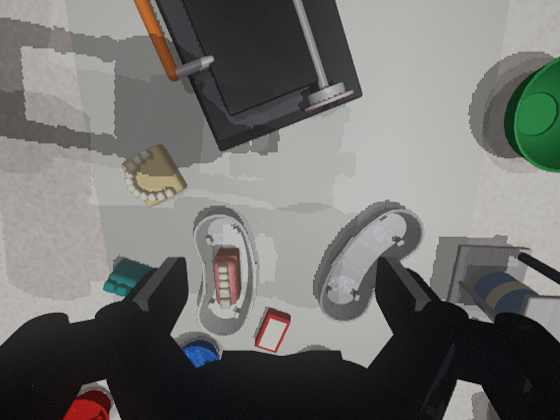

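```bash
cat > h.py <<'E'
from bench import r
import cv2,numpy as np
def snap(n,save=None):
    c=r.calibration(n);im=r.grab_frame(n)
    if save:cv2.imwrite(f"pics/{save}.png",im)
    return im,c
def ray(c,uv,z):
    T=np.array(c["world_from_camera"]);d=T[:3,:3]@np.array([(uv[0]-c["cx"])/c["fx"],(uv[1]-c["cy"])/c["fy"],1.])
    o=T[:3,3];return (o+d*(z-o[2])/d[2])
def pix(c,p):
    T=np.linalg.inv(c["world_from_camera"])@np.append(p,1);return np.array([c["fx"]*T[0]/T[2]+c["cx"],c["fy"]*T[1]/T[2]+c["cy"]])
R={"orange":((5,150,120),(16,255,255)),"blue":((105,120,50),(130,255,255)),"green":((50,150,40),(75,255,255)),"pink":((0,60,60),(12,170,255))}
def blobs(im,lo,hi,amin=60):
    m=cv2.inRange(cv2.cvtColor(im,cv2.COLOR_BGR2HSV),lo,hi);m=cv2.morphologyEx(m,cv2.MORPH_CLOSE,np.ones((3,3),np.uint8))
    cs=cv2.findContours(m,cv2.RETR_EXTERNAL,cv2.CHAIN_APPROX_NONE)[0]
    return sorted([c for c in cs if cv2.contourArea(c)>amin],key=cv2.contourArea,reverse=True)
def rect(cnt,c,z):
    """world min-area rect of contour on plane z: centre, (long,short), direction of long side (rad)"""
    p=np.array([ray(c,q[0],z)[:2] for q in cnt],np.float32);b=cv2.boxPoints(cv2.minAreaRect(p))
    e=[b[1]-b[0],b[2]-b[1]];e.sort(key=np.linalg.norm)
    a=np.arctan2(e[1][1],e[1][0]);a=(a+np.pi/2)%np.pi-np.pi/2
    return np.round(b.mean(0),4),np.round([np.linalg.norm(x) for x in e],4),round(float(a),3),p
E
python3 - <<'E'
from h import *
im,c=snap("scene")
for k in R:
    for b in blobs(im,*R[k])[:6]:
        q=rect(b,c,.03);print(k,cv2.boundingRect(b),q[:3])
E
python3 -m creep '[[[-1,0.04,0,-0.03,0],[-1,0.08,0,-0.05,0],[-1,0.12,0,-0.06,0],[-1,0.16,0,-0.06,0],[-1,0.16,0,-0.06,0]]]'
```

```text
blue (504, 172, 56, 47) (array([0.1573, 0.629 ], dtype=float32), array([0.1618, 0.2129], dtype=float32), -0.009)
blue (203, 157, 35, 31) (array([ 0.3787, -0.2859], dtype=float32), array([0.0719, 0.1653], dtype=float32), 0.901)
blue (478, 192, 12, 10) (array([0.212 , 0.4905], dtype=float32), array([0.0279, 0.0482], dtype=float32), -0.256)
green (257, 292, 52, 47) (array([0.7909, 0.0656], dtype=float32), array([0.1141, 0.1161], dtype=float32), 0.356)
green (162, 190, 43, 33) (array([ 0.5657, -0.3203], dtype=float32), array([0.072 , 0.1637], dtype=float32), 1.155)
pink (250, 194, 22, 11) (array([ 0.4589, -0.12  ], dtype=float32), array([0.0428, 0.0602], dtype=float32), -1.306)
pink (140, 242, 26, 27) (array([ 0.7461, -0.2979], dtype=float32), array([0.0102, 0.1098], dtype=float32), 1.117)
pink (172, 200, 17, 13) (array([ 0.5605, -0.3243], dtype=float32), array([0.0279, 0.0649], dtype=float32), 1.069)
pink (215, 201, 21, 17) (array([ 0.5291, -0.1991], dtype=float32), array([0.04  , 0.0636], dtype=float32), 1.189)
time: 0.62
ee_pos: [0.5246, 0.1652, 0.3114]
orientation: [-2.216, -2.226, -0.005]
contact_force: [-0.2, -0.3, -0.9]
gripper_width: 0.0855
grasp_force: 0.0
```

```bash
python3 - <<'E'
from h import *
im,c=snap("wrist","w1")
print(cv2.cvtColor(cv2.imread("pics/wrist0.png"),cv2.COLOR_BGR2HSV)[40,158])
s,cs=snap("scene","s1")
for nm,i,k in(("w",im,c),("s",s,cs)):
    for b in blobs(i,(4,140,60),(20,255,255),40)[:4]: print(nm,cv2.boundingRect(b),rect(b,k,.03)[:3])
E
```

```text
[ 12 179 131]
w (165, 149, 38, 74) (array([0.4001, 0.1475], dtype=float32), array([0.0119, 0.1033], dtype=float32), -1.199)
s (140, 242, 25, 26) (array([ 0.745 , -0.2995], dtype=float32), array([0.009 , 0.1084], dtype=float32), 1.133)
s (140, 158, 16, 10) (array([ 0.4244, -0.5201], dtype=float32), array([0.0464, 0.0473], dtype=float32), 0.59)
s (340, 204, 35, 4) (array([0.3835, 0.1474], dtype=float32), array([0.0125, 0.0987], dtype=float32), -1.206)
```

View pics/w1.png

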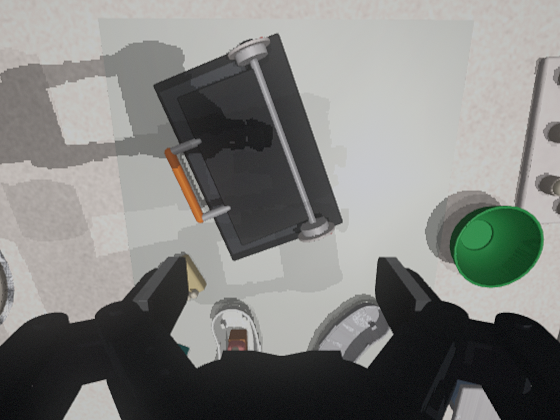

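```bash
python3 - <<'E'
from h import *
from scipy.optimize import least_squares as L
im=cv2.imread("pics/w1.png");c=r.calibration("wrist");s=cv2.imread("pics/s1.png");cs=r.calibration("scene")
ctr=lambda b:np.array(cv2.minAreaRect(b)[0])
bw=ctr(blobs(im,(4,140,60),(20,255,255),40)[0]);bs=ctr(blobs(s,(4,140,60),(20,255,255),40)[2])
q=L(lambda p:np.r_[pix(c,p)-bw,pix(cs,p)-bs],[.4,.14,.05]);print(q.x,q.fun)
a=ray(c,(255,52),.03);b=ray(c,(310,228),.03);d=(a-b)[:2];print(a,b,np.linalg.norm(d),np.arctan2(-d[0],d[1]))
for u in[(155,86),(278,35),(340,220),(234,260)]:print(ray(c,u,.012))
n=np.array([d[1],-d[0]])/np.linalg.norm(d);print("bar rel hinge",(q.x[:2]-b[:2])@n)
E
```

```text
[0.40499681 0.14927398 0.04877043] [-0.0278961   0.16827499  0.32201508  0.20078385]
[0.49378415 0.303905   0.03      ] [0.56413181 0.08688942 0.03      ] 0.22813276039475494 0.31347152825805374
[0.36672741 0.2677513  0.012     ]
[0.52037024 0.32588777 0.012     ]
[0.60760754 0.09248468 0.012     ]
[0.45681354 0.03066003 0.012     ]
bar rel hinge -0.13214308587963608
```

```bash
python3 -m creep '[[[-0.5,0,-0.04,0.03,-0.12],[0,0,-0.08,0.06,-0.24],[0,-0.011,-0.12,0.10,-0.365],[0.1,-0.011,-0.12,0.14,-0.365],[0.1,-0.011,-0.12,0.16,-0.365]]]'
python3 -m creep '[[[0.1,0,0,0,0],[0.1,0,0,0,0]]]'
python3 - <<'E'
from h import *
im,c=snap("wrist","w2");s,cs=snap("scene","s2");st=r.state();print(st["ee_pos"],st["orientation"])
from scipy.optimize import least_squares as L
for nm,i,k in(("w",im,c),("s",s,cs)):
    for b in blobs(i,(4,140,60),(20,255,255),40)[:4]: print(nm,cv2.boundingRect(b),rect(b,k,.048)[:3])
E
```

```text
time: 1.13
ee_pos: [0.4035, 0.1476, 0.1519]
orientation: [1.781, 2.586, 0.001]
contact_force: [1.4, 0.8, -0.7]
gripper_width: 0.0381
grasp_force: 0.0
time: 1.3
ee_pos: [0.4048, 0.148, 0.1519]
orientation: [-1.782, -2.584, 0.005]
contact_force: [0.3, 0.4, 0.3]
gripper_width: 0.0385
grasp_force: 0.0
[0.40780785 0.14882747 0.15435204] [1.78114454 2.58454459 0.003783  ]
w (275, 141, 16, 129) (array([0.4047, 0.1514], dtype=float32), array([0.0113, 0.0995], dtype=float32), -1.212)
s (140, 242, 25, 26) (array([ 0.7566, -0.2878], dtype=float32), array([0.0088, 0.1059], dtype=float32), 1.133)
s (140, 158, 16, 9) (array([ 0.4421, -0.505 ], dtype=float32), array([0.0409, 0.0473], dtype=float32), -1.201)
s (340, 204, 35, 4) (array([0.4034, 0.1489], dtype=float32), array([0.0122, 0.0965], dtype=float32), -1.206)
```

View pics/w2.png

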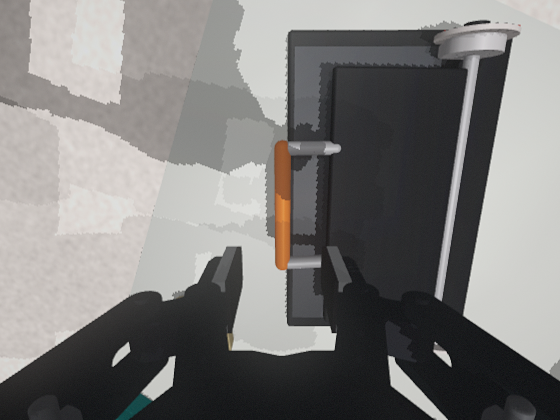

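```bash
python3 -m creep '[[[0.1,0,0,0.03,0],[0.1,0,0,0.06,0],[0.1,0,0,0.08,0],[0.1,0,0,0.095,0],[0.1,0,0,0.095,0]]]' 30
python3 -m creep '[[[1,0,0,0,0],[1,0,0,0,0],[1,0,0,0,0],[1,0,0,0,0],[1,0,0,0,0]]]' 30
python3 - <<'E'
from h import *
im,c=snap("wrist","w3");s,cs=snap("scene","s3")
cv2.imwrite("pics/m3.png",np.hstack([cv2.resize(s[120:320,240:460],(400,364)),cv2.resize(im,(400,300))[:, :] if 0 else cv2.resize(im,(400,364))]))
E
```

```text
time: 1.82
ee_pos: [0.4067, 0.149, 0.0569]
orientation: [-1.782, -2.587, 0.0]
contact_force: [-0.2, -0.5, 0.1]
gripper_width: 0.0382
grasp_force: 0.0
time: 2.23
ee_pos: [0.4048, 0.1484, 0.0586]
orientation: [-1.78, -2.588, 0.003]
contact_force: [-3.5, -4.2, 0.3]
gripper_width: 0.0107
grasp_force: 30.3
```

View pics/m3.png

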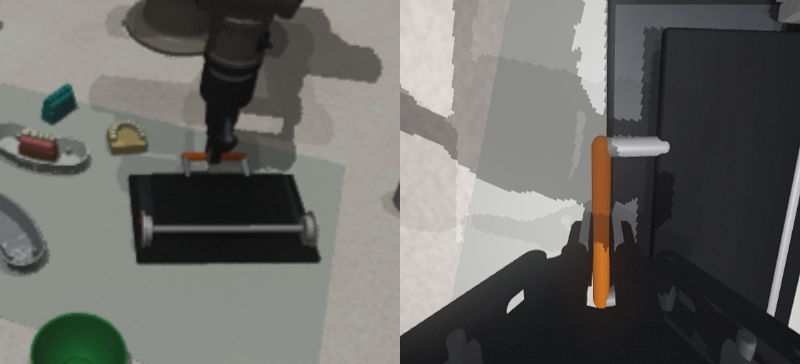

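```bash
python3 -m creep '[[[1,0,0.001,-0.008,0],[1,0,0.005,-0.021,0],[1,0,0.009,-0.034,0],[1,0,0.015,-0.046,0],[1,0,0.022,-0.057,0]]]'
python3 -m creep '[[[1,0,0.006,-0.008,0],[1,0,0.013,-0.016,0],[1,0,0.020,-0.023,0],[1,0,0.028,-0.030,0],[1,0,0.028,-0.030,0]]]'
```

```text
time: 2.75
ee_pos: [0.4221, 0.1551, 0.1156]
orientation: [-1.777, -2.585, 0.014]
contact_force: [-13.0, -12.3, 2.7]
gripper_width: 0.0102
grasp_force: 29.3
time: 3.17
ee_pos: [0.446, 0.1642, 0.1475]
orientation: [-1.775, -2.583, 0.022]
contact_force: [-29.3, -17.3, 37.3]
gripper_width: 0.0108
grasp_force: 30.1
```

```bash
python3 - <<'E'
from h import *
from scipy.optimize import least_squares as L
im,c=snap("wrist","w4");s,cs=snap("scene","s4");sd,cd=snap("side","d4");print(r.state()["ee_pos"])
for nm,i,k in(("w",im,c),("s",s,cs),("d",sd,cd)):
    for b in blobs(i,(4,140,60),(20,255,255),20)[:5]: print(nm,cv2.boundingRect(b),cv2.minAreaRect(b),[x.tolist() if hasattr(x,'tolist') else x for x in rect(b,k,.13)[:3]])
cv2.imwrite("pics/m4.png",np.hstack([cv2.resize(s[120:270,270:430],(400,375),interpolation=2),cv2.resize(im,(400,375))]))
E
```

```text
[0.44596235 0.16418413 0.14746707]
w (268, 155, 26, 196) ((280.5, 252.5), (195.0, 25.0), 90.0) [[0.44530001282691956, 0.1657000035047531], [0.011900000274181366, 0.1031000018119812], -1.206]
s (140, 242, 25, 26) ((152.00001525878906, 254.50003051757812), (33.23401641845703, 3.5355336666107178), 45.0) [[0.8097000122070312, -0.2345999926328659], [0.007899999618530273, 0.09459999948740005], 1.133]
s (140, 158, 16, 10) ((147.44593811035156, 162.17567443847656), (8.38434886932373, 15.617903709411621), 80.53767395019531) [[0.5292999744415283, -0.42750000953674316], [0.04010000079870224, 0.04050000011920929], -0.981]
s (346, 191, 15, 4) ((353.0, 192.5), (3.0, 14.0), 90.0) [[0.44940000772476196, 0.13500000536441803], [0.011699999682605267, 0.038100000470876694], -1.205]
s (370, 191, 14, 5) ((376.5, 193.0), (4.0, 13.0), 90.0) [[0.4293999969959259, 0.19280000030994415], [0.015599999576807022, 0.03460000082850456], -1.204]
```

View pics/m4.png

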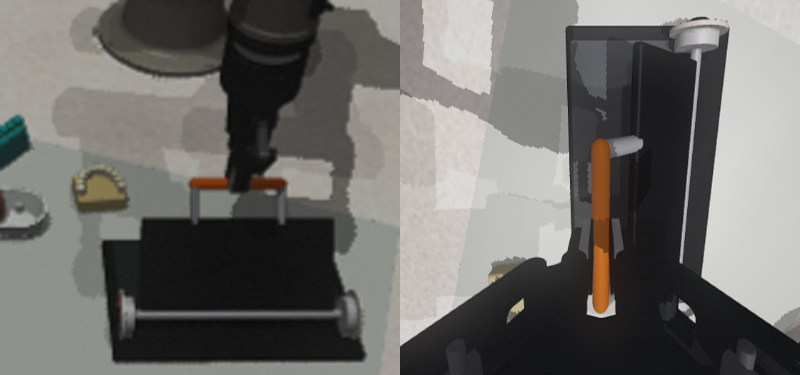

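```bash
python3 -m creep '[[[0.55,0,0,0,0],[0.5,0,-0.003,0,0],[0.5,0,-0.006,0.003,0],[0.5,0,-0.006,0.005,0],[0.5,0,-0.006,0.005,0]]]' 30
python3 -m creep '[[[0.5,0,0,0,0],[1,0,0,0,0],[1,0,0,0,0],[1,0,0,0,0],[1,0,0,0,0]]]' 30
```

```text
time: 3.73
ee_pos: [0.4469, 0.165, 0.1398]
orientation: [1.781, 2.587, 0.002]
contact_force: [0.3, 0.3, 0.1]
gripper_width: 0.0216
grasp_force: 0.0
time: 4.15
ee_pos: [0.4453, 0.1644, 0.1394]
orientation: [-1.78, -2.586, 0.004]
contact_force: [-5.3, -2.8, 5.7]
gripper_width: 0.0104
grasp_force: 29.6
```

```bash
python3 -m creep '[[[1,0,0.011,-0.0085,0],[1,0,0.022,-0.016,0],[1,0,0.034,-0.022,0],[1,0,0.0465,-0.027,0],[1,0,0.0595,-0.031,0]]]'
python3 -m creep '[[[1,0,0,0,0],[1,0,0,0,0]]]'
```

```text
time: 4.57
ee_pos: [0.5009, 0.1856, 0.1707]
orientation: [-1.78, -2.586, 0.006]
contact_force: [-5.8, -3.6, 3.2]
gripper_width: 0.0104
grasp_force: 30.7
time: 4.73
ee_pos: [0.5032, 0.1865, 0.1715]
orientation: [1.78, 2.587, 0.003]
contact_force: [-0.8, 1.0, 7.6]
gripper_width: 0.0105
grasp_force: 31.1
```

```bash
python3 -m creep '[[[1,0,0.013,-0.0025,0],[1,0,0.0265,-0.0035,0],[1,0,0.04,-0.0035,0],[1,0,0.0535,-0.0015,0],[1,0,0.067,0.0015,0]]]'
python3 -m creep '[[[1,0,0.013,0.004,0],[1,0,0.025,0.0095,0],[1,0,0.037,0.0165,0],[1,0,0.048,0.024,0],[1,0,0.059,0.034,0]]]'
python3 -m creep '[[[1,0,0,0,0],[1,0,0,0,0]]]'
python3 - <<'E'
from h import *
im,c=snap("wrist");s,cs=snap("scene");sd,cd=snap("side")
for b in blobs(im,(4,140,60),(20,255,255),20)[:2]: print([rect(b,c,z)[:2] for z in(.12,.126,.132)])
cv2.imwrite("pics/m5.png",np.hstack([cv2.resize(s[140:290,270:430],(400,375),interpolation=2),cv2.resize(sd[200:330,200:330],(375,375),interpolation=2)]))
E
```

```text
time: 5.15
ee_pos: [0.5646, 0.21, 0.1693]
orientation: [-1.781, -2.587, 0.002]
contact_force: [-3.2, -2.3, 2.9]
gripper_width: 0.0108
grasp_force: 30.8
time: 5.57
ee_pos: [0.62, 0.2311, 0.1349]
orientation: [-1.781, -2.587, 0.002]
contact_force: [-2.4, -0.7, 2.3]
gripper_width: 0.0104
grasp_force: 30.0
time: 5.73
ee_pos: [0.6204, 0.2313, 0.1343]
orientation: [1.781, 2.587, 0.001]
contact_force: [2.9, 1.2, -1.5]
gripper_width: 0.0106
grasp_force: 29.8
[(array([0.6205, 0.2321], dtype=float32), array([0.0125, 0.1021], dtype=float32)), (array([0.6194, 0.2349], dtype=float32), array([0.0119, 0.0977], dtype=float32)), (array([0.6183, 0.2377], dtype=float32), array([0.0114, 0.0932], dtype=float32))]
```

View pics/m5.png

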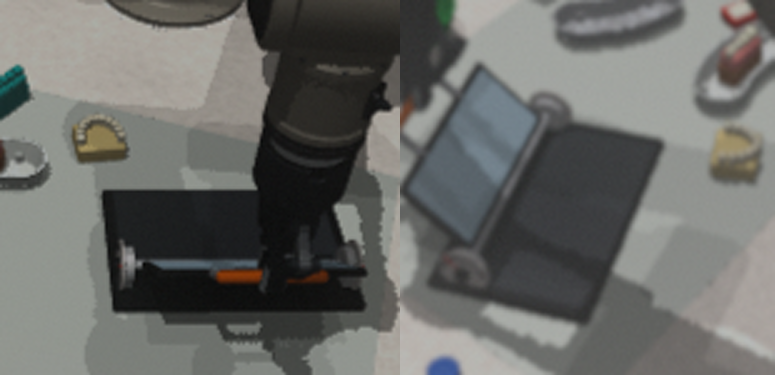

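```bash
python3 -m creep '[[[0.5,0,0,0,0],[0.4,0,0,0,0],[0.4,0,0,-0.02,0],[0.4,0,0,-0.06,0],[0.4,0,0,-0.10,0]]]'
python3 -m creep '[[[0.4,0,0,-0.04,0],[0,-0.03,-0.024,-0.07,0.1],[-0.5,-0.06,-0.048,-0.09,0.2],[-1,-0.09,-0.072,-0.11,0.3],[-1,-0.12,-0.096,-0.12,0.365]]]'
python3 -m creep '[[[-1,-0.037,-0.018,0,0],[-1,-0.074,-0.036,0,0],[-1,-0.11,-0.054,0,0],[-1,-0.15,-0.072,0,0],[-1,-0.187,-0.09,0,0]]]'
python3 -m creep '[[[-1,-0.037,0,0,0],[-1,-0.060,0,0,0],[-1,-0.060,0,0,0],[-1,-0.060,0,0,0],[-1,-0.060,0,0,0]]]'
python3 - <<'E'
from h import *
im,c=snap("wrist","w6");s,cs=snap("scene","s6")
E
```

```text
time: 6.3
ee_pos: [0.6184, 0.2306, 0.2348]
orientation: [-1.78, -2.585, 0.006]
contact_force: [1.2, -0.2, -0.0]
gripper_width: 0.0259
grasp_force: 0.0
time: 6.72
ee_pos: [0.5744, 0.0912, 0.3552]
orientation: [2.224, 2.216, 0.003]
contact_force: [0.0, -0.4, -0.7]
gripper_width: 0.0726
grasp_force: 0.0
time: 7.13
ee_pos: [0.4843, -0.0947, 0.353]
orientation: [2.221, 2.222, 0.0]
contact_force: [0.1, -0.3, 0.2]
gripper_width: 0.085
grasp_force: 0.0
time: 7.55
ee_pos: [0.4857, -0.1528, 0.3527]
orientation: [-2.221, -2.221, -0.001]
contact_force: [-0.7, -0.1, -0.0]
gripper_width: 0.085
grasp_force: 0.0
```

View pics/w6.png

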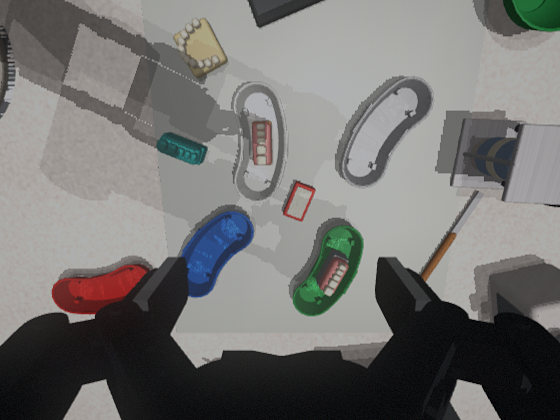

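```bash
python3 - <<'E'
from h import *
im=cv2.imread("pics/w6.png");c=r.calibration("wrist");print(c["world_from_camera"][:3,3])
for nm,lo,hi,n in(("blue",(105,120,40),(130,255,255),1),("green",(50,120,30),(85,255,255),3)):
    for b in blobs(im,lo,hi,400)[:n]: print(nm,cv2.boundingRect(b),rect(b,c,.026)[:3],cv2.minAreaRect(b))
cr=im[70:210,215:445];cv2.imwrite("pics/c6.png",cv2.resize(cr,(799,486),interpolation=cv2.INTER_CUBIC))
h=cv2.cvtColor(im,cv2.COLOR_BGR2HSV)
for x in range(225,300,5):print(x,h[140,x],end=' ')
E
```

```text
[ 0.48605907 -0.08250147  0.47637048]
blue (181, 211, 73, 86) (array([ 0.3769, -0.2855], dtype=float32), array([0.0734, 0.164 ], dtype=float32), 0.91) ((211.18739318847656, 250.99191284179688), (47.7994270324707, 97.60084533691406), 38.95590591430664)
green (293, 226, 70, 90) (array([ 0.5628, -0.3203], dtype=float32), array([0.0728, 0.1643], dtype=float32), 1.142) ((330.35406494140625, 272.2756652832031), (45.073184967041016, 98.6203384399414), 27.89727020263672)
green (503, 0, 57, 31) (array([0.802 , 0.0413], dtype=float32), array([0.0337, 0.0777], dtype=float32), 0.002) ((531.0, 15.0), (30.0, 56.0), 90.0)
225 [ 45   6 159] 230 [ 45   6 159] 235 [ 30   5 170] 240 [ 30   2 129] 245 [ 30   2 124] 250 [45  5 98] 255 [  0  78 118] 260 [ 21  27 133] 265 [  7  50 137] 270 [  1  89 118] 275 [ 15   3 173] 280 [15  5 96] 285 [ 30   3 156] 290 [ 40   5 166] 295 [ 30   5 167]
```

View pics/c6.png

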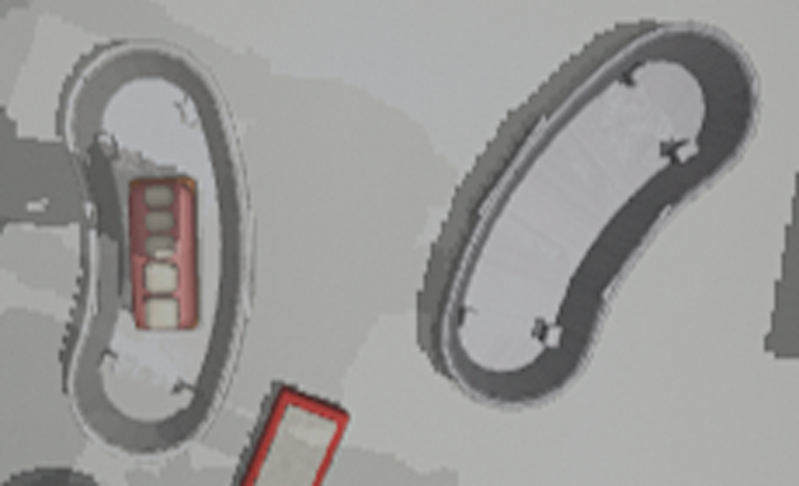

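```bash
cat >> h.py <<'E'
def dish(cnt,c,z=.026):
    """dish point and yaw of its x axis from rim contour"""
    ce,s,a,p=rect(cnt,c,z);u=np.array([np.cos(a),np.sin(a)]);v=np.array([-u[1],u[0]])
    q=p-ce;hull=cv2.convexHull(p);m=cv2.moments(p);cc=np.array([m["m10"],m["m01"]])/m["m00"]
    t=p[np.abs(q@u)<.012]@v;mid=(t.max()+t.min())/2
    sg=np.sign(mid-ce@v)  # bulge side
    pt=ce+v*(mid-ce@v);yaw=np.arctan2(-(sg*v)[0],(sg*v)[1])
    return np.round(pt,4),round(float(yaw),3),np.round(s,4),round(float(t.max()-t.min()),4),round(float(mid-ce@v)*1e3,1)
E
python3 - <<'E'
from h import *
im=cv2.imread("pics/w6.png");c=r.calibration("wrist")
b=blobs(im,(105,120,40),(130,255,255),400)[0];print("blue",dish(b,c))
b=blobs(im,(50,120,30),(85,255,255),400)[0];print("green",dish(b,c))
f=lambda P:cv2.findContours(cv2.fillPoly(np.zeros((420*4,560*4),np.uint8),[np.int32(4*(np.array(P)/3.474+[215,70]))],1),0,1)[0][0].astype(float)/4
st=[(443,340),(450,300),(465,250),(500,175),(560,100),(600,65),(645,33),(690,22),(735,45),(758,95),(745,140),(700,185),(650,235),(610,290),(590,335),(565,385),(515,408),(465,388)]
wh=[(62,120),(72,75),(100,48),(130,40),(175,46),(215,80),(240,140),(254,200),(256,250),(250,310),(235,365),(205,420),(175,448),(150,455),(110,440),(80,410),(65,370),(75,320),(90,270),(92,240),(85,190),(70,150)]
print("steel",dish(f(st),c));print("white",dish(f(wh),c))
for b in blobs(im,(0,60,60),(12,170,255),150)+blobs(im,(170,40,60),(180,255,255),150):print("pink",cv2.boundingRect(b),rect(b,c,.0445)[:3])
print(ray(c,(262.2,142.8),.0445))
E
```

```text
blue (array([ 0.3734, -0.2828]), 0.91, array([0.0734, 0.164 ], dtype=float32), 0.0645, 4.4)
green (array([ 0.5667, -0.3221]), -2.0, array([0.0728, 0.1643], dtype=float32), 0.0639, -4.3)
steel (array([ 0.6232, -0.1002]), 1.003, array([0.0731, 0.1644], dtype=float32), 0.0651, 4.0)
white (array([ 0.462 , -0.1201]), -1.6, array([0.0774, 0.1639], dtype=float32), 0.0689, -4.2)
pink (283, 181, 33, 41) (array([ 0.511 , -0.1976], dtype=float32), array([0.0311, 0.0523], dtype=float32), 1.198)
pink (52, 274, 54, 40) (array([ 0.171 , -0.3342], dtype=float32), array([0.0576, 0.0934], dtype=float32), 0.978)
pink (252, 121, 20, 44) (array([ 0.46  , -0.1167], dtype=float32), array([0.0249, 0.0569], dtype=float32), -1.548)
pink (319, 257, 30, 37) (array([ 0.565 , -0.3129], dtype=float32), array([0.0286, 0.0574], dtype=float32), 1.13)
[ 0.46086588 -0.11647558  0.0445    ]
```

```bash
python3 -m creep '[[[-0.5,0.02,-0.015,0.04,0],[0.15,0.036,-0.026,0.08,0],[0.15,0.036,-0.026,0.12,0],[0.15,0.036,-0.026,0.16,0],[0.15,0.036,-0.026,0.20,0]]]' 40
python3 -m creep '[[[0.15,0,0,0.04,0],[0.15,0,0,0.05,0],[0.15,0,0,0.05,0]]]'
python3 - <<'E'
from h import *
im,c=snap("wrist","w7");print(r.state()["ee_pos"])
for b in blobs(im,(0,60,60),(12,170,255),150)+blobs(im,(170,40,60),(180,255,255),150):print("pink",cv2.boundingRect(b),rect(b,c,.0445)[:3])
E
```

```text
time: 8.07
ee_pos: [0.4599, -0.1157, 0.1541]
orientation: [2.217, 2.223, 0.001]
contact_force: [0.8, -0.7, -0.9]
gripper_width: 0.0362
grasp_force: 0.0
time: 8.32
ee_pos: [0.4582, -0.1155, 0.1021]
orientation: [-2.215, -2.219, 0.004]
contact_force: [0.6, 0.2, -0.0]
gripper_width: 0.0365
grasp_force: 0.0
[ 0.45961071 -0.11620835  0.10418365]
pink (262, 181, 41, 97) (array([ 0.4585, -0.1126], dtype=float32), array([0.024 , 0.0619], dtype=float32), -1.566)
```

View pics/w7.png

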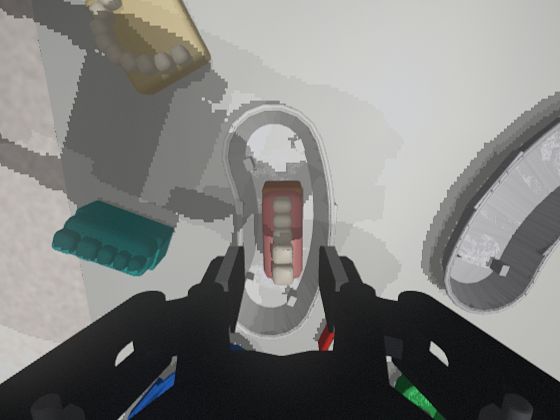

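```bash
python3 -m creep '[[[0.15,0,0,0.03,0],[0.15,0,0,0.05,0],[0.15,0,0,0.057,0],[0.15,0,0,0.057,0],[0.5,0,0,0.057,0]]]' 40
python3 -m creep '[[[1,0,0,0,0],[1,0,0,0,0],[1,0,0,0,0],[1,0,0,-0.015,0],[1,0,0,-0.03,0]]]' 40
python3 -m creep '[[[1,0,0,-0.03,0],[1,0,0,-0.06,0],[1,0.03,0,-0.08,0],[1,0.06,0,-0.08,0],[1,0.09,0,-0.08,0]]]'
python3 -m creep '[[[1,0.04,0,0,-0.1],[1,0.08,-0.005,0,-0.2],[1,0.12,-0.01,0,-0.3],[1,0.16,-0.015,0,-0.365],[1,0.2,-0.0165,0,-0.365]]]'
python3 -m creep '[[[1,0.0335,0.0133,0,0],[1,0.0335,0.0133,0,0],[1,0.0335,0.0133,0,0]]]'
```

```text
time: 8.78
ee_pos: [0.4609, -0.1176, 0.0494]
orientation: [2.22, 2.221, 0.001]
contact_force: [0.2, -0.5, 0.7]
gripper_width: 0.0257
grasp_force: 19.9
time: 9.2
ee_pos: [0.4596, -0.1173, 0.0784]
orientation: [-2.221, -2.221, 0.001]
contact_force: [0.8, -0.1, -1.1]
gripper_width: 0.0249
grasp_force: 42.0
time: 9.62
ee_pos: [0.4608, -0.027, 0.16]
orientation: [2.221, 2.217, 0.004]
contact_force: [0.2, 0.2, -2.9]
gripper_width: 0.0249
grasp_force: 42.1
time: 10.03
ee_pos: [0.4425, 0.1743, 0.1586]
orientation: [1.777, 2.591, 0.0]
contact_force: [0.8, 0.7, -2.2]
gripper_width: 0.0248
grasp_force: 42.0
time: 10.28
ee_pos: [0.4436, 0.2103, 0.1583]
orientation: [1.776, 2.591, 0.0]
contact_force: [0.1, -0.5, -1.4]
gripper_width: 0.0252
grasp_force: 42.0
```

```bash
python3 -m creep '[[[1,0,0,0.03,0],[1,0,0,0.06,0],[1,0,0,0.085,0],[1,0,0,0.095,0],[1,0,0,0.098,0]]]'
python3 -m creep '[[[1,0,0,0.001,0],[1,0,0,0.002,0]]]'
```

```text
time: 10.7
ee_pos: [0.4425, 0.2069, 0.0589]
orientation: [-1.781, -2.584, 0.007]
contact_force: [-9.1, -5.8, 16.8]
gripper_width: 0.0251
grasp_force: 44.4
time: 10.87
ee_pos: [0.445, 0.2081, 0.059]
orientation: [1.782, 2.586, 0.002]
contact_force: [0.7, 0.9, -1.6]
gripper_width: 0.025
grasp_force: 42.1
```

```bash
python3 -m creep '[[[1,0,0,0.001,0],[1,0,0,0.0015,0],[1,0,0,0.0015,0]]]'
python3 -m creep '[[[0.6,0,0,0,0],[0.3,0,0,0,0],[0.2,0,0,0,0],[0.2,0,0,-0.03,0],[0.2,0,0,-0.07,0]]]'
python3 -m creep '[[[0.2,-0.03,0.01,-0.02,0],[0.2,-0.06,0.02,-0.02,0.1],[0.2,-0.1,0.03,-0.02,0.2],[0.2,-0.14,0.04,-0.02,0.3],[0.2,-0.18,0.05,-0.03,0.365]]]'
python3 - <<'E'
from h import *
s,cs=snap("scene","s8");sd,cd=snap("side","d8")
cv2.imwrite("pics/m8.png",np.hstack([cv2.resize(s[140:290,270:430],(400,375),interpolation=2),cv2.resize(sd[200:330,200:330],(375,375),interpolation=2)]))
E
```

```text
time: 11.12
ee_pos: [0.4449, 0.2082, 0.0588]
orientation: [1.78, 2.586, 0.003]
contact_force: [-3.7, -3.3, 12.3]
gripper_width: 0.0253
grasp_force: 43.5
time: 11.53
ee_pos: [0.4424, 0.2079, 0.1252]
orientation: [-1.78, -2.584, 0.007]
contact_force: [1.0, 0.3, -0.6]
gripper_width: 0.0342
grasp_force: 0.0
time: 11.95
ee_pos: [0.5548, 0.0572, 0.1558]
orientation: [-2.226, -2.216, 0.001]
contact_force: [0.8, 0.1, 0.2]
gripper_width: 0.0341
grasp_force: 0.0
```

View pics/m8.png

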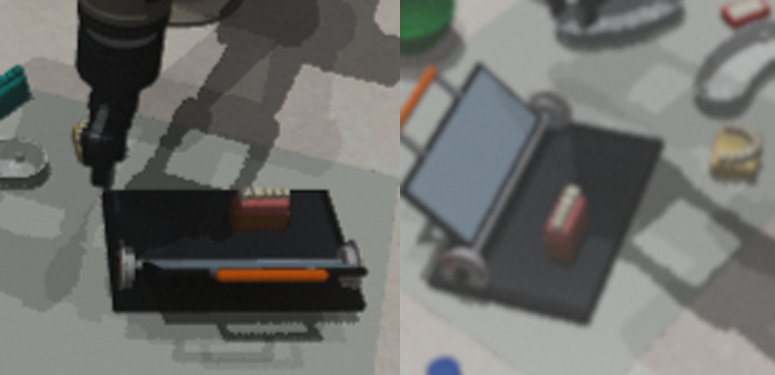

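```bash
python3 -m creep '[[[0.15,-0.04,0,-0.03,0],[0.15,-0.08,0,-0.06,0],[0.15,-0.12,0,-0.1,0],[0.15,-0.16,0,-0.1,0],[0.15,-0.2,0,-0.1,0]]]'
python3 -m creep '[[[0.15,-0.04,0,0,0],[0.15,-0.07,0,0,0],[0.15,-0.07,0,0,0],[0.15,-0.07,0,0,0]]]'
python3 - <<'E'
from h import *
im,c=snap("wrist","w9");print(r.state()["ee_pos"])
b=blobs(im,(105,120,40),(130,255,255),400);print("blue",[dish(x,c) for x in b[:1]])
b=blobs(im,(50,120,30),(85,255,255),400)[0];print("green",dish(b,c))
for b in blobs(im,(0,60,60),(12,170,255),150)+blobs(im,(170,40,60),(180,255,255),150):print("pink",cv2.boundingRect(b),rect(b,c,.0445)[:3])
E
```

```text
time: 12.47
ee_pos: [0.5555, -0.1199, 0.2573]
orientation: [2.215, 2.22, 0.005]
contact_force: [0.8, -0.2, 0.9]
gripper_width: 0.0358
grasp_force: 0.0
time: 12.8
ee_pos: [0.5543, -0.19, 0.2535]
orientation: [-2.224, -2.219, -0.001]
contact_force: [-0.6, 0.2, 0.5]
gripper_width: 0.0364
grasp_force: 0.0
[ 0.55440251 -0.1886437   0.25353891]
blue [(array([ 0.3731, -0.2835]), 0.842, array([0.0715, 0.1661], dtype=float32), 0.0662, 2.3)]
green (array([ 0.566 , -0.3227]), -2.007, array([0.0731, 0.1653], dtype=float32), 0.0644, -4.3)
pink (0, 272, 69, 64) (array([ 0.2525, -0.3329], dtype=float32), array([0.0621, 0.1141], dtype=float32), 0.456)
pink (226, 167, 40, 52) (array([ 0.5163, -0.1992], dtype=float32), array([0.0292, 0.0518], dtype=float32), 1.195)
pink (274, 264, 36, 47) (array([ 0.5657, -0.3132], dtype=float32), array([0.0274, 0.0589], dtype=float32), 1.131)
```

```bash
python3 -m creep '[[[0.15,-0.04,0.005,0.02,0.12],[0.15,-0.08,0.011,0.05,0.24],[0.15,-0.11,0.011,0.09,0.36],[0.15,-0.126,0.011,0.12,0.43],[0.15,-0.126,0.011,0.14,0.43]]]'
python3 -m creep '[[[0.15,0,0,0.0,0],[0.15,0,0,0,0]]]'
python3 - <<'E'
from h import *
im,c=snap("wrist","w10");st=r.state();print(st["ee_pos"],st["orientation"])
for b in blobs(im,(0,60,60),(12,170,255),150)+blobs(im,(170,40,60),(180,255,255),150):print("pink",cv2.boundingRect(b),rect(b,c,.0445)[:3],cv2.minAreaRect(b))
p=r.state()["ee_pos"];print("tcp px",pix(c,[p[0],p[1],.0445]))
E
```

```text
time: 13.27
ee_pos: [0.5657, -0.316, 0.1117]
orientation: [2.647, 1.691, -0.0]
contact_force: [-0.1, 0.8, -0.4]
gripper_width: 0.0363
grasp_force: 0.0
time: 13.43
ee_pos: [0.5654, -0.3128, 0.1125]
orientation: [-2.639, -1.697, 0.001]
contact_force: [0.7, 0.7, 0.1]
gripper_width: 0.0361
grasp_force: 0.0
[ 0.56653085 -0.31335342  0.11483581] [2.64203623e+00 1.69909634e+00 1.11450039e-03]
pink (115, 66, 65, 87) (array([ 0.5251, -0.214 ], dtype=float32), array([0.031 , 0.0474], dtype=float32), 1.196) ((147.1188201904297, 108.69181823730469), (89.20672607421875, 53.8694953918457), 81.72411346435547)
pink (268, 190, 39, 83) (array([ 0.5675, -0.3161], dtype=float32), array([0.0242, 0.0563], dtype=float32), 1.131) ((287.0, 231.0), (82.0, 38.0), 90.0)
pink (480, 54, 28, 118) (array([ 0.7061, -0.2995], dtype=float32), array([0.0034, 0.0652], dtype=float32), 1.113) ((493.269287109375, 112.65385437011719), (5.88348388671875, 119.2386245727539), 11.309932708740234)
tcp px [283.69107242 229.49640174]
```

```bash
python3 -m creep '[[[0.15,0,0.0015,0.03,0],[0.15,0,0.0015,0.055,0],[0.15,0,0.0015,0.066,0],[0.15,0,0.0015,0.066,0],[0.5,0,0.0015,0.066,0]]]' 40
python3 -m creep '[[[1,0,0,0,0],[1,0,0,0,0],[1,0,0,0,0],[1,0,0,-0.015,0],[1,0,0,-0.03,0]]]' 40
python3 -m creep '[[[1,0,0,-0.03,0],[1,0,0,-0.06,0],[1,0.024,-0.018,-0.08,0],[1,0.054,-0.04,-0.08,0],[1,0.084,-0.062,-0.08,0]]]'
python3 -m creep '[[[1,0.03,-0.022,0,0],[1,0.06,-0.044,0,0],[1,0.09,-0.066,0,0],[1,0.12,-0.088,0,0],[1,0.15,-0.11,0,0]]]'
python3 -m creep '[[[1,0.03,-0.022,0,-0.12],[1,0.06,-0.044,0,-0.24],[1,0.09,-0.066,0,-0.36],[1,0.12,-0.09,0,-0.48],[1,0.13,-0.097,0,-0.6]]]'
python3 -m creep '[[[1,0,0,0,-0.1],[1,0,0,0,-0.195],[1,0,0,0,-0.195],[1,0,0,0,-0.195]]]'
```

```text
time: 13.9
ee_pos: [0.5681, -0.3152, 0.0496]
orientation: [2.641, 1.697, 0.002]
contact_force: [-1.1, 0.4, 0.2]
gripper_width: 0.0256
grasp_force: 12.0
time: 14.32
ee_pos: [0.5665, -0.3153, 0.0777]
orientation: [-2.643, -1.696, 0.001]
contact_force: [-0.1, -0.8, -1.5]
gripper_width: 0.0249
grasp_force: 42.9
time: 14.73
ee_pos: [0.5459, -0.2134, 0.1598]
orientation: [2.643, 1.692, 0.004]
contact_force: [1.2, 1.0, -2.1]
gripper_width: 0.025
grasp_force: 43.0
time: 15.15
ee_pos: [0.5076, -0.0297, 0.1583]
orientation: [2.644, 1.695, 0.001]
contact_force: [1.1, 0.4, -1.7]
gripper_width: 0.0251
grasp_force: 43.0
time: 15.57
ee_pos: [0.4725, 0.1313, 0.1583]
orientation: [-2.014, -2.41, -0.002]
contact_force: [-0.7, 0.6, -1.3]
gripper_width: 0.0252
grasp_force: 43.0
time: 15.9
ee_pos: [0.4743, 0.1274, 0.1581]
orientation: [1.785, 2.585, 0.001]
contact_force: [0.4, -0.6, -1.7]
gripper_width: 0.0249
grasp_force: 42.9
```

Lower 0.1015 net (lifted 0.11), release, and go look at the dishes.

```bash
python3 -m creep '[[[1,0,0,0.03,0],[1,0,0,0.06,0],[1,0,0,0.085,0],[1,0,0,0.095,0],[1,0,0,0.098,0]]]'
python3 -m creep '[[[1,0,0,0.001,0],[1,0,0,0.002,0],[1,0,0,0.003,0],[1,0,0,0.003,0]]]'
python3 -m creep '[[[0.6,0,0,0,0],[0.3,0,0,0,0],[0.2,0,0,0,0],[0.2,0,0,-0.03,0],[0.2,0,0,-0.07,0]]]'
python3 -m creep '[[[0.2,-0.03,0,-0.02,0],[0,-0.06,0,-0.06,0.1],[-0.5,-0.1,0,-0.1,0.2],[-1,-0.14,0,-0.14,0.3],[-1,-0.18,0,-0.18,0.365]]]'
python3 -m creep '[[[-1,-0.04,-0.02,0,0],[-1,-0.08,-0.04,0,0],[-1,-0.11,-0.05,0,0],[-1,-0.11,-0.05,0,0],[-1,-0.11,-0.05,0,0]]]'
python3 - <<'E'
from h import *
im,c=snap("wrist","w11");print(r.state()["ee_pos"]);s,cs=snap("scene","s11");sd,cd=snap("side","d11")
b=blobs(im,(105,120,40),(130,255,255),400);print("blue",[dish(x,c) for x in b[:1]])
b=blobs(im,(50,120,30),(85,255,255),400)[0];print("green",dish(b,c),cv2.boundingRect(b))
cr=im[100:380,130:480] 
cv2.imwrite("pics/m11.png",np.hstack([cv2.resize(im[60:240,200:460],(520,360),interpolation=2),cv2.resize(sd[200:330,230:330],(277,360),interpolation=2)]))
E
```

```text
time: 16.32
ee_pos: [0.4726, 0.1268, 0.0589]
orientation: [-1.783, -2.582, 0.005]
contact_force: [-12.1, -2.4, 28.6]
gripper_width: 0.0248
grasp_force: 46.7
time: 16.65
ee_pos: [0.4735, 0.127, 0.059]
orientation: [-1.784, -2.585, 0.002]
contact_force: [-9.1, -2.2, 19.3]
gripper_width: 0.0245
grasp_force: 45.6
time: 17.07
ee_pos: [0.4726, 0.127, 0.1253]
orientation: [-1.781, -2.582, 0.006]
contact_force: [2.2, 0.6, 0.8]
gripper_width: 0.0345
grasp_force: 0.0
time: 17.48
ee_pos: [0.5254, -0.0072, 0.2715]
orientation: [2.227, 2.213, 0.002]
contact_force: [1.7, -1.1, 0.2]
gripper_width: 0.0769
grasp_force: 0.0
time: 17.9
ee_pos: [0.4747, -0.1178, 0.2697]
orientation: [2.227, 2.215, 0.001]
contact_force: [0.9, -0.6, -0.6]
gripper_width: 0.0853
grasp_force: 0.0
[ 0.47508331 -0.11650876  0.26957739]
blue [(array([ 0.373 , -0.2829]), 0.905, array([0.0739, 0.1642], dtype=float32), 0.0644, 4.2)]
green (array([ 0.5698, -0.3119]), -2.01, array([0.0739, 0.1433], dtype=float32), 0.0673, -3.3) (304, 272, 78, 89)
```

View pics/m11.png

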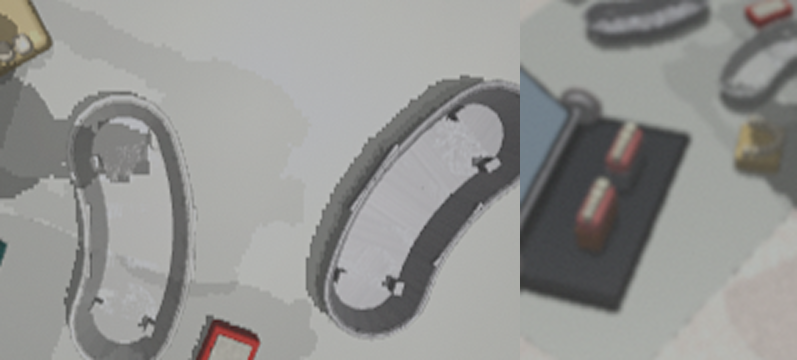

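```bash
python3 - <<'E'
from h import *
print(r.tcp_to_tips, [x for x in dir(r) if x[0]!='_'])
im=cv2.imread("pics/w11.png");c=r.calibration("wrist")
for u in [(244,172),(296.5,172),(270.3,172),(250,106),(262,240)]: print(np.round(ray(c,u,.026),4))
# steel outline from this picture (crop origin 200,60 scale 2) waist: bulge (350,200), hollow (440,250)
for u in [(350,200),(437,262)]: print("steel",np.round(ray(c,(200+u[0]/2,60+u[1]/2),.026),4))
# fingertip pixels: darkest columns of gripper -> tips
g=cv2.cvtColor(im,cv2.COLOR_BGR2GRAY);print(g[255:300:5,150:200:6])
E
```

```text
0.019 ['PlanningError', 'calibration', 'finish_job', 'grab_frame', 'state', 'tcp_to_tips']
[ 0.4325 -0.1078  0.026 ]
[ 0.4938 -0.1078  0.026 ]
[ 0.4632 -0.1078  0.026 ]
[ 0.4414 -0.0342  0.026 ]
[ 0.4521 -0.193   0.026 ]
steel [ 0.5845 -0.0938  0.026 ]
steel [ 0.6392 -0.1305  0.026 ]
[[177 164 164 167 168 168 150 149 149]
 [173 164 166  68  67  40 160 147 149]
 [175 164  65  68  38  39 101 167 112]
 [141  55  67  65  38  37  73 111  90]
 [ 45  69  70  38  36  35  35 105  73]
 [ 70  67  41  37  33  34  31  69  54]
 [ 68  68  34  34  32  33  31  53  72]
 [ 65  35  34  33  32  32  28  59  72]
 [ 60  34  31  31  30  29  29  70  70]]
```

```bash
python3 -m creep '[[[-1,-0.03,-0.02,0.03,0.12],[-1,-0.06,-0.04,0.06,0.24],[-1,-0.09,-0.06,0.09,0.36],[-1,-0.12,-0.08,0.12,0.48],[-1,-0.15,-0.1,0.15,0.6]]]' 25
python3 -m creep '[[[-1,-0.016,-0.002,0.02,0.062],[-1,-0.016,-0.002,0.02,0.062],[-1,-0.016,-0.002,0.02,0.062]]]'
python3 -m creep '[[[-1,0,0,0,0]]]'
python3 - <<'E'
from h import *
im,c=snap("wrist","w12");print(r.state()["ee_pos"],r.state()["orientation"])
b=blobs(im,(105,120,40),(130,255,255),400);print("blue",[(cv2.boundingRect(x),dish(x,c)) for x in b[:2]])
E
```

```text
time: 18.47
ee_pos: [0.3864, -0.2489, 0.1349]
orientation: [2.78, 1.461, 0.001]
contact_force: [0.9, 0.3, 0.1]
gripper_width: 0.0856
grasp_force: 0.0
time: 18.72
ee_pos: [0.3757, -0.2604, 0.1153]
orientation: [-2.82, -1.379, 0.001]
contact_force: [0.1, 0.6, 0.8]
gripper_width: 0.0856
grasp_force: 0.0
time: 18.8
ee_pos: [0.377, -0.2605, 0.1166]
orientation: [2.82, 1.383, 0.001]
contact_force: [0.2, 0.6, 0.1]
gripper_width: 0.0856
grasp_force: 0.0
[ 0.37715482 -0.26055177  0.11694834] [2.81864873e+00 1.38268498e+00 1.73493093e-03]
blue [((251, 130, 108, 213), (array([ 0.3725, -0.2841]), 0.909, array([0.0744, 0.1651], dtype=float32), 0.0651, 4.5))]
```

```bash
python3 -m creep '[[[-1,-0.021,0.011,0.01,0],[-1,-0.021,0.011,0.045,0],[-1,-0.021,0.011,0.075,0],[-1,-0.021,0.011,0.088,0],[-1,-0.021,0.011,0.088,0]]]' 25
python3 -m creep '[[[-0.5,0,0,0,0],[-0.3,0,0,0,0],[0,0,0,0,0],[0,0,0,0,0],[0,0,0,0,0]]]' 25
python3 -m creep '[[[0,0,0,-0.03,0],[0,0,0,-0.07,0],[0,0,0,-0.11,0],[0,0,0,-0.11,0]]]'
python3 - <<'E'
from h import *
im,c=snap("wrist","w13");s,cs=snap("scene");st=r.state();print(st["ee_pos"],st["orientation"])
b=blobs(im,(105,120,40),(130,255,255),400)[0];z=st["ee_pos"][2]-.003;print("blue wrist",cv2.boundingRect(b),dish(b,c,z))
E
```

```text
time: 19.27
ee_pos: [0.3715, -0.2828, 0.0264]
orientation: [-2.818, -1.382, 0.001]
contact_force: [-0.8, -0.4, -0.8]
gripper_width: 0.0854
grasp_force: 0.0
time: 19.68
ee_pos: [0.3726, -0.285, 0.0295]
orientation: [2.819, 1.378, 0.003]
contact_force: [2.8, 2.5, 7.2]
gripper_width: 0.0655
grasp_force: 28.7
time: 20.02
ee_pos: [0.3742, -0.2872, 0.1452]
orientation: [2.811, 1.374, 0.006]
contact_force: [1.5, -1.2, -0.8]
gripper_width: 0.0652
grasp_force: 29.2
[ 0.37208058 -0.28518851  0.14006775] [2.81804210e+00 1.37695705e+00 2.47846252e-03]
blue wrist (206, 81, 180, 281) (array([ 0.3869, -0.274 ]), 0.856, array([0.0753, 0.1307], dtype=float32), 0.0708, 2.3)
```

```bash
python3 -m creep '[[[0,0.037,0.011,0,0],[0,0.074,0.022,0,0],[0,0.111,0.033,0,0],[0,0.148,0.043,0,0],[0,0.185,0.054,0,0]]]' 30
python3 -m creep '[[[0,0.037,0.01,0,0],[0,0.074,0.021,0,0],[0,0.1125,0.0315,0,-0.05],[0,0.1125,0.0315,0,-0.096],[0,0.1125,0.0315,0,-0.096]]]'
python3 -m creep '[[[0,0,0,0.03,0],[0,0,0,0.06,0],[0,0,0,0.06,0],[0,0,0,0.06,0]]]'
python3 - <<'E'
from h import *
im,c=snap("wrist","w14");st=r.state();print(st["ee_pos"],st["orientation"],st["contact_force"])
s,cs=snap("scene","s14")
cv2.imwrite("pics/m14.png",np.hstack([cv2.resize(im[60:380,100:500],(500,400),interpolation=2),cv2.resize(s[200:290,195:285],(300,400),interpolation=2)]))
b=blobs(s,(105,120,40),(130,255,255),100);print([(cv2.boundingRect(x),rect(x,cs,.062)[:3]) for x in b[:3]])
E
```

```text
time: 20.53
ee_pos: [0.528, -0.17, 0.1365]
orientation: [-2.821, -1.378, 0.003]
contact_force: [-0.0, -2.0, -1.0]
gripper_width: 0.0652
grasp_force: 35.5
time: 20.95
ee_pos: [0.6218, -0.1003, 0.1355]
orientation: [-2.748, -1.518, 0.004]
contact_force: [-0.8, -0.4, -1.4]
gripper_width: 0.0651
grasp_force: 35.5
time: 21.28
ee_pos: [0.6195, -0.1027, 0.0759]
orientation: [-2.751, -1.508, 0.007]
contact_force: [0.2, -0.3, -0.2]
gripper_width: 0.0648
grasp_force: 35.5
[ 0.62103115 -0.1030355   0.07794597] [-2.75396729e+00 -1.51001473e+00  1.57288592e-03] [-0.06805715 -0.02338113 -0.25055605]
[((504, 172, 56, 47), (array([0.2019, 0.6121], dtype=float32), array([0.1552, 0.2043], dtype=float32), -0.009)), ((233, 215, 31, 40), (array([ 0.6233, -0.0916], dtype=float32), array([0.0665, 0.1386], dtype=float32), 0.773))]
```

```bash
python3 -m creep '[[[0,0.0025,0,0.01,0],[0,0.0025,0,0.02,0],[0,0.0025,0,0.026,0],[0,0.0025,0,0.029,0],[0,0.0025,0,0.029,0]]]'
python3 -m creep '[[[0,0,0,0.002,0],[0,0,0,0.004,0],[0,0,0,0.004,0]]]'
```

```text
time: 21.8
ee_pos: [0.6225, -0.1002, 0.0478]
orientation: [-2.753, -1.512, 0.002]
contact_force: [0.5, 0.7, -1.8]
gripper_width: 0.0652
grasp_force: 35.5
time: 22.05
ee_pos: [0.6232, -0.1005, 0.0449]
orientation: [2.753, 1.512, 0.001]
contact_force: [-0.3, -0.9, -0.1]
gripper_width: 0.0648
grasp_force: 35.7
```

```bash
python3 -m creep '[[[0,0,0,0.002,0],[0,0,0,0.002,0],[-0.6,0,0,0.002,0],[-1,0,0,0.002,0],[-1,0,0,0.002,0]]]'
python3 -m creep '[[[-1,0,0,-0.03,0],[-1,0,0,-0.07,0],[-1,0,0,-0.11,0],[-1,0,0,-0.15,0],[-1,0,0,-0.18,0]]]'
python3 -m creep '[[[-1,-0.04,0,0,0],[-1,-0.07,0,0,0],[-1,-0.07,0,0,0],[-1,-0.07,0,0,0]]]'
python3 - <<'E'
from h import *
im,c=snap("wrist","w15");st=r.state();print(st["ee_pos"],st["orientation"])
for col in((105,120,40),(130,255,255)),((50,120,30),(85,255,255)):
  for x in blobs(im,*col,400)[:3]: print(cv2.boundingRect(x),[dish(x,c,z) for z in(.026,.04)])
cv2.imwrite("pics/c15.png",cv2.resize(im[20:370,60:500],(800,600)))
E
```

```text
time: 22.47
ee_pos: [0.6229, -0.1, 0.0427]
orientation: [-2.753, -1.513, 0.0]
contact_force: [0.3, 0.0, 0.1]
gripper_width: 0.0852
grasp_force: 0.0
time: 22.88
ee_pos: [0.6235, -0.1001, 0.2265]
orientation: [2.751, 1.512, 0.004]
contact_force: [0.5, -0.0, 0.4]
gripper_width: 0.0854
grasp_force: 0.0
time: 23.22
ee_pos: [0.5848, -0.1604, 0.2229]
orientation: [-2.755, -1.509, -0.0]
contact_force: [0.2, 1.0, 0.8]
gripper_width: 0.0854
grasp_force: 0.0
[ 0.58526547 -0.15947864  0.22270023] [-2.75386865e+00 -1.51069975e+00 -4.42453954e-04]
(247, 16, 83, 186) [(array([ 0.6233, -0.101 ]), 0.997, array([0.0774, 0.1722], dtype=float32), 0.0681, 4.6), (array([ 0.6233, -0.101 ]), 0.997, array([0.074 , 0.1647], dtype=float32), 0.0651, 4.5)]
(303, 246, 70, 118) [(array([ 0.5678, -0.3193]), -2.0, array([0.0734, 0.1585], dtype=float32), 0.065, -4.2), (array([ 0.5702, -0.3098]), -2.0, array([0.0702, 0.1516], dtype=float32), 0.0622, -4.0)]
```

View pics/c15.png

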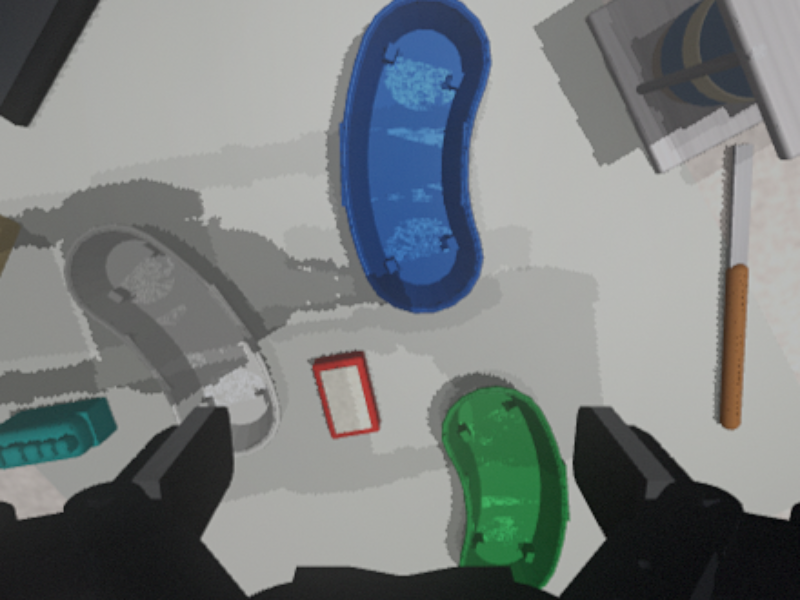

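```bash
python3 -m creep '[[[-1,-0.037,0.018,0,-0.05],[-1,-0.074,0.036,0.02,-0.1],[-1,-0.11,0.054,0.06,-0.134],[-1,-0.1475,0.0717,0.1,-0.134],[-1,-0.1475,0.0717,0.12,-0.134]]]' 25
python3 -m creep '[[[-1,0,0,0,0],[-1,0,0,0,0]]]'
python3 - <<'E'
from h import *
im=cv2.imread("pics/w15.png");st=r.state();print(st["ee_pos"],st["orientation"])
im,c=snap("wrist","w16")
x=blobs(im,(50,120,30),(85,255,255),400)[0]; print("green",cv2.boundingRect(x),dish(x,c))
E
```

```text
time: 23.68
ee_pos: [0.5685, -0.3199, 0.1107]
orientation: [2.643, 1.692, 0.002]
contact_force: [0.2, -1.3, 0.2]
gripper_width: 0.0853
grasp_force: 0.0
time: 23.85
ee_pos: [0.5666, -0.3169, 0.1078]
orientation: [-2.642, -1.689, 0.003]
contact_force: [0.0, 0.6, 0.2]
gripper_width: 0.0859
grasp_force: 0.0
[ 0.56657623 -0.31687719  0.10777672] [-2.64185143e+00 -1.68936099e+00  2.55954976e-03]
green (222, 105, 112, 229) (array([ 0.5663, -0.3232]), -2.004, array([0.0737, 0.1652], dtype=float32), 0.0648, -4.4)
```

```bash
python3 -m creep '[[[-1,-0.005,0.002,0.02,0],[-1,-0.005,0.002,0.05,0],[-1,-0.005,0.002,0.07,0],[-1,-0.005,0.002,0.078,0],[-1,-0.005,0.002,0.078,0]]]' 30
python3 -m creep '[[[-0.5,0,0,0,0],[-0.3,0,0,0,0],[0,0,0,0,0],[0,0,0,0,0],[0,0,0,0,0]]]' 30
python3 -m creep '[[[0,0,0,-0.03,0],[0,0,0,-0.07,0],[0,0,0,-0.11,-0.1],[0,0,0,-0.13,-0.22],[0,0,0,-0.13,-0.34]]]'
python3 -m creep '[[[0,0,0,0,-0.12],[0,0,0,0,-0.24],[0,0,0,0,-0.36],[0,0,0,0,-0.48],[0,0,0,0,-0.6]]]'
python3 -m creep '[[[0,0,0,0,-0.12],[0,0,0,0,-0.24],[0,0,0,0,-0.36],[0,0,0,0,-0.48],[0,0,0,0,-0.6]]]'
python3 -m creep '[[[0,0,0,0,-0.12],[0,0,0,0,-0.24],[0,0,0,0,-0.36],[0,0,0,0,-0.48],[0,0,0,0,-0.6]]]'
python3 -m creep '[[[0,0,0,0,-0.12],[0,0,0,0,-0.24],[0,0,0,0,-0.36],[0,0,0,0,-0.48],[0,0,0,0,-0.6]]]'
python3 -m creep '[[[0,0,0,0,-0.12],[0,0,0,0,-0.24],[0,0,0,0,-0.267],[0,0,0,0,-0.267],[0,0,0,0,-0.267]]]'
python3 - <<'E'
from h import *
st=r.state();print(st["ee_pos"],st["orientation"],st["q"])
im,c=snap("wrist","w17")
for x in blobs(im,(105,120,40),(130,255,255),400)[:2]: print("blue",cv2.boundingRect(x),dish(x,c,.04))
E
```

```text
time: 24.32
ee_pos: [0.5678, -0.3214, 0.0327]
orientation: [-2.644, -1.696, -0.0]
contact_force: [0.3, -0.1, 0.1]
gripper_width: 0.0852
grasp_force: 0.0
time: 24.73
ee_pos: [0.5687, -0.3234, 0.0357]
orientation: [2.642, 1.692, 0.004]
contact_force: [1.1, 2.3, 7.1]
gripper_width: 0.0646
grasp_force: 33.1
time: 25.15
ee_pos: [0.5698, -0.325, 0.1711]
orientation: [2.305, 2.115, 0.004]
contact_force: [0.2, 0.6, -1.1]
gripper_width: 0.0642
grasp_force: 33.9
time: 25.57
ee_pos: [0.5674, -0.3233, 0.1642]
orientation: [1.583, 2.711, -0.0]
contact_force: [-0.4, -0.2, -0.9]
gripper_width: 0.0644
grasp_force: 33.9
time: 25.98
ee_pos: [0.5674, -0.3233, 0.1641]
orientation: [0.711, 3.058, -0.001]
contact_force: [-0.3, -1.3, -1.0]
gripper_width: 0.0643
grasp_force: 33.9
time: 26.4
ee_pos: [0.5674, -0.3233, 0.1642]
orientation: [-0.225, 3.132, -0.002]
contact_force: [-0.2, 0.2, -0.6]
gripper_width: 0.0648
grasp_force: 33.9
time: 26.82
ee_pos: [0.5674, -0.3233, 0.1642]
orientation: [-1.14, 2.926, -0.003]
contact_force: [-0.4, -0.9, -0.1]
gripper_width: 0.0642
grasp_force: 33.9
time: 27.23
ee_pos: [0.5795, -0.3028, 0.1621]
orientation: [1.441, -2.759, 0.029]
contact_force: [-0.6, -0.6, -1.4]
gripper_width: 0.0642
grasp_force: 33.9
[ 0.57947936 -0.30275686  0.16214347] [ 1.44118201 -2.7593654   0.02902602] [-0.58322762  0.65082493  1.25624045 -0.03592338  1.23219441 -3.10476612]
blue (336, 321, 29, 41) (array([ 0.599 , -0.1675]), 0.722, array([0.0203, 0.0418], dtype=float32), 0.0203, 0.0)
```

```bash
python3 -m creep '[[[0,-0.037,0.0123,0,0],[0,-0.074,0.0246,0,0],[0,-0.111,0.037,0,0],[0,-0.148,0.0493,0,0],[0,-0.185,0.0616,0,0]]]'
python3 -m creep '[[[0,-0.0324,0.0107,0,0],[0,-0.0324,0.0107,0,0],[0,-0.0324,0.0107,0,0],[0,-0.0324,0.0107,0.02,0],[0,-0.0324,0.0107,0.04,0]]]'
python3 -m creep '[[[0,0,0,0,0],[0,0,0,0,0]]]'
python3 - <<'E'
from h import *
st=r.state();print(st["ee_pos"],st["orientation"],st["q"][5])
im,c=snap("wrist","w18")
z=st["ee_pos"][2]-.0097
for nm,lo,hi,zz in(("blue",(105,120,40),(130,255,255),.04),("green",(50,120,30),(85,255,255),z)):
  for x in blobs(im,lo,hi,400)[:2]: print(nm,cv2.boundingRect(x),dish(x,c,zz))
E
```

```text
time: 27.7
ee_pos: [0.6346, -0.1155, 0.1553]
orientation: [1.437, -2.761, 0.028]
contact_force: [0.7, -0.7, -0.6]
gripper_width: 0.0641
grasp_force: 33.9
time: 28.12
ee_pos: [0.6442, -0.0868, 0.1151]
orientation: [1.439, -2.763, 0.033]
contact_force: [-0.8, 0.2, -1.2]
gripper_width: 0.0642
grasp_force: 33.9
time: 28.28
ee_pos: [0.6426, -0.0865, 0.1133]
orientation: [1.436, -2.759, 0.026]
contact_force: [0.0, -0.5, -0.4]
gripper_width: 0.0643
grasp_force: 33.9
[ 0.6426183  -0.08646536  0.11329877] [ 1.4357567  -2.75934352  0.02573503] -2.752086008541926
blue (223, 53, 122, 126) (array([ 0.5775, -0.1449]), 1.916, array([0.04  , 0.0916], dtype=float32), 0.0178, -11.1)
green (182, 84, 172, 278) (array([ 0.6343, -0.1013]), 1.004, array([0.0736, 0.1298], dtype=float32), 0.0685, 2.5)
```

```bash
cat >> h.py <<'E'
from scipy.spatial.transform import Rotation as Ro
def to(p,yaw=None):
    """tool-axes shift and spin to reach TCP p with tool y at world angle yaw"""
    st=r.state();M=Ro.from_rotvec(st["orientation"]).as_matrix()
    a=np.arctan2(M[1,1],M[0,1]);d=0 if yaw is None else -((yaw-a+np.pi)%(2*np.pi)-np.pi)
    print("ee",np.round(st["ee_pos"],4),"yaw",round(a,3),"zaxis",np.round(M[:,2],4),"shift",np.round(M.T@(np.array(p)-st["ee_pos"]),4),"spin",round(d,3),"q",np.round(st["q"],2))
E
python3 -c "
from h import *
to((.6233,-.101,.09),.997+np.pi/2)"
```

```text
ee [ 0.6435 -0.0863  0.1146] yaw 2.531 zaxis [-0.0172 -0.0295 -0.9994] shift [0.0227 0.0082 0.0253] spin -0.037 q [-0.24  0.7   1.31 -0.04  1.14 -2.75]
```

```bash
python3 -m creep '[[[0,0.012,0.004,0.01,-0.037],[0,0.0227,0.0082,0.025,-0.037],[0,0.0227,0.0082,0.025,-0.037],[0,0.0227,0.0082,0.025,-0.037]]]'
python3 -c "
from h import *
snap('scene');to((.6233,-.101,.066),.997+np.pi/2);snap('scene');to((.6233,-.101,.066),.997+np.pi/2)"
```

```text
time: 28.67
ee_pos: [0.6236, -0.1002, 0.0908]
orientation: [1.488, -2.734, 0.028]
contact_force: [0.1, -0.2, 0.1]
gripper_width: 0.0643
grasp_force: 33.9
ee [ 0.6244 -0.1     0.0914] yaw 2.569 zaxis [-0.0149 -0.0298 -0.9994] shift [0.0006 0.0005 0.0254] spin 0.001 q [-0.26  0.69  1.39 -0.04  1.06 -2.81]
ee [ 0.6247 -0.0997  0.0915] yaw 2.569 zaxis [-0.0143 -0.03   -0.9994] shift [0.001  0.0006 0.0256] spin 0.001 q [-0.26  0.69  1.39 -0.04  1.06 -2.81]
```

```bash
python3 -m creep '[[[0,0.001,0,0.01,0],[0,0.001,0,0.016,0],[0,0.001,0,0.021,0],[0,0.001,0,0.023,0],[0,0.001,0,0.023,0]]]'
python3 -m creep '[[[0,0,0,0.002,0],[0,0,0,0.003,0],[0,0,0,0.003,0]]]'
```

```text
time: 29.18
ee_pos: [0.6223, -0.1013, 0.0665]
orientation: [1.49, -2.731, 0.027]
contact_force: [-1.2, -3.0, 2.2]
gripper_width: 0.0644
grasp_force: 34.1
time: 29.43
ee_pos: [0.6222, -0.1017, 0.0651]
orientation: [1.49, -2.732, 0.029]
contact_force: [-6.0, -4.8, 8.2]
gripper_width: 0.0645
grasp_force: 34.7
```

```bash
python3 -m creep '[[[0,0,0,0,0],[-0.4,0,0,0,0],[-1,0,0,0,0],[-1,0,0,0,0],[-1,0,0,0,0]]]'
python3 -m creep '[[[-1,0,0,-0.02,0],[-1,0,0,-0.05,0],[-1,0,0,-0.09,0],[-1,0,0,-0.13,0],[-1,0,0,-0.15,0]]]'
python3 -m creep '[[[-1,-0.04,0,0,0.1],[-1,-0.07,0,0,0.2],[-1,-0.07,0,0,0.2],[-1,-0.07,0,0,0.2]]]'
python3 - <<'E'
from h import *
im,c=snap("wrist","w19");to((.463,-.12,.1),-.03)
for nm,lo,hi in(("blue",(105,120,40),(130,255,255)),("green",(50,120,30),(85,255,255))):
  for x in blobs(im,lo,hi,300)[:2]: print(nm,cv2.boundingRect(x),[dish(x,c,z) for z in(.054,)])
s,cs=snap("scene","s19");x=[b for b in blobs(s,(50,120,30),(85,255,255),200)];print([(cv2.boundingRect(b),rect(b,cs,.054)[:3]) for b in x])
E
```

```text
time: 29.85
ee_pos: [0.6225, -0.1006, 0.0636]
orientation: [1.491, -2.732, 0.027]
contact_force: [0.7, 0.0, -0.1]
gripper_width: 0.0858
grasp_force: 0.0
time: 30.27
ee_pos: [0.6266, -0.0964, 0.2189]
orientation: [1.494, -2.736, 0.034]
contact_force: [0.1, 0.0, 1.5]
gripper_width: 0.0857
grasp_force: 0.0
time: 30.6
ee_pos: [0.6632, -0.0358, 0.2106]
orientation: [1.215, -2.867, 0.031]
contact_force: [-0.2, -0.8, -0.4]
gripper_width: 0.0855
grasp_force: 0.0
ee [ 0.6628 -0.037   0.2106] yaw 2.372 zaxis [-0.0184 -0.0293 -0.9994] shift [0.1948 0.0865 0.1166] spin 2.402 q [-0.16  0.64  1.14 -0.03  1.38 -2.52]
green (200, 11, 106, 199) [(array([ 0.6232, -0.1007]), 0.994, array([0.0743, 0.1656], dtype=float32), 0.0653, 4.4)]
green (201, 317, 106, 48) [(array([0.7865, 0.0435]), 2.507, array([0.0488, 0.1114], dtype=float32), 0.0423, -3.3)]
[((257, 292, 53, 47), (array([0.8048, 0.0708], dtype=float32), array([0.1125, 0.1126], dtype=float32), 0.358)), ((218, 216, 46, 45), (array([ 0.6264, -0.1025], dtype=float32), array([0.0741, 0.1673], dtype=float32), 1.011)), ((139, 0, 36, 53), (array([-0.5939, -1.109 ], dtype=float32), array([0.0855, 0.793 ], dtype=float32), 0.763)), ((190, 0, 19, 53), (array([-0.665 , -0.9221], dtype=float32), array([0.0966, 0.7412], dtype=float32), 0.449)), ((171, 0, 19, 31), (array([-0.7484, -1.0723], dtype=float32), array([0.0778, 0.4888], dtype=float32), 0.613))]
```

```bash
python3 -m creep '[[[-1,0.037,0.016,-0.01,0],[-1,0.074,0.032,-0.02,0],[-1,0.111,0.048,-0.03,0],[-1,0.148,0.065,-0.04,0],[-1,0.185,0.081,-0.05,0]]]'
python3 -m creep '[[[-1,0,0,0,0.12],[-1,0,0,0,0.24],[-1,0,0,0,0.36],[-1,0,0,0,0.48],[-1,0,0,0,0.6]]]'
python3 -m creep '[[[-1,0,0,0,0.12],[-1,0,0,0,0.24],[-1,0,0,0,0.36],[-1,0,0,0,0.48],[-1,0,0,0,0.6]]]'
python3 -m creep '[[[-1,0,0,0,0.12],[-1,0,0,0,0.24],[-1,0,0,0,0.36],[-1,0,0,0,0.48],[-1,0,0,0,0.6]]]'
python3 -m creep '[[[-1,0,0,0,0.12],[-1,0,0,0,0.24],[-1,0,0,0,0.36],[-1,0,0,0,0.48],[-1,0,0,0,0.6]]]'
python3 - <<'E'
from h import *
im,c=snap("wrist","w20");to((.463,-.12,.1),-.03)
h=cv2.cvtColor(im,cv2.COLOR_BGR2HSV);g=h[...,2]
# predicted white outline region and edge profile along its axis and across
w=lambda x,y:pix(c,[x,y,.026])
print("centre px",w(.463,-.12))
for nm,P in(("long",[(.463+.0*0,-.12+t) for t in np.arange(-.1,.1001,.0025)]),("cross",[(.463+t,-.12) for t in np.arange(-.05,.0501,.0025)])):
    print(nm,[int(g[int(v+.5),int(u+.5)]) if 0<=v<419 and 0<=u<559 else -1 for u,v in (w(*p) for p in P)])
E
```

```text
time: 31.12
ee_pos: [0.4742, -0.1132, 0.2669]
orientation: [1.21, -2.869, 0.031]
contact_force: [0.7, -0.8, 1.0]
gripper_width: 0.0853
grasp_force: 0.0
time: 31.53
ee_pos: [0.476, -0.1131, 0.2669]
orientation: [0.299, -3.107, 0.043]
contact_force: [0.5, 0.2, -0.2]
gripper_width: 0.0858
grasp_force: 0.0
time: 31.95
ee_pos: [0.4761, -0.113, 0.2668]
orientation: [-0.634, -3.065, 0.051]
contact_force: [1.2, -0.6, 1.4]
gripper_width: 0.0856
grasp_force: 0.0
time: 32.37
ee_pos: [0.4761, -0.113, 0.2668]
orientation: [-1.516, -2.75, 0.054]
contact_force: [-0.3, 0.0, 0.3]
gripper_width: 0.0856
grasp_force: 0.0
time: 32.78
ee_pos: [0.4761, -0.113, 0.2668]
orientation: [2.255, 2.173, -0.052]
contact_force: [0.4, -0.7, 0.2]
gripper_width: 0.0854
grasp_force: 0.0
ee [ 0.4761 -0.113   0.2668] yaw -0.044 zaxis [-0.0175 -0.0294 -0.9994] shift [-0.0026 -0.0101  0.1671] spin -0.014 q [-0.37  0.27  1.58 -0.04  1.3  -0.32]
centre px [273.31255009 178.69498959]
long [161, 166, 166, 166, 166, 166, 168, 164, 167, 125, 96, 101, 99, 100, 103, 102, 110, 159, 154, 132, 97, 138, 161, 176, 171, 172, 168, 165, 167, 170, 177, 177, 161, 162, 162, 163, 163, 162, 149, 160, 170, 168, 168, 168, 168, 168, 168, 171, 169, 169, 169, 169, 170, 169, 170, 171, 151, 120, 118, 108, 119, 125, 124, 124, 125, 126, 124, 123, 119, 109, 107, 167, 142, 173, 174, 173, 173, 173, 173, 172, 172]
cross [149, 150, 150, 149, 150, 145, 99, 153, 118, 121, 120, 120, 129, 161, 161, 162, 162, 161, 149, 149, 170, 168, 168, 169, 169, 169, 170, 168, 93, 94, 94, 146, 157, 166, 164, 166, 166, 165, 165, 166, 165]
```

```bash
python3 -m creep '[[[-1,-0.002,-0.01,0.04,-0.03],[-1,-0.002,-0.01,0.08,-0.03],[-1,-0.001,-0.01,0.12,-0.03],[-1,-0.001,-0.01,0.15,-0.03],[-1,-0.001,-0.01,0.17,-0.03]]]' 30
python3 -m creep '[[[-1,0,0,0,0]]]'
python3 - <<'E'
from h import *
im,c=snap("wrist","w21");to((.4617,-.1203,.030),-.014)
g=cv2.cvtColor(im,cv2.COLOR_BGR2HSV)[...,2]
w=lambda x,y:pix(c,[x,y,.026])
for dy in(-.01,.0,.01):
    print(dy,[int(g[int(v+.5),int(u+.5)]) for u,v in (w(.4617+t,-.1203+dy) for t in np.arange(-.044,.0441,.002))])
E
```

```text
time: 33.25
ee_pos: [0.4617, -0.118, 0.0943]
orientation: [2.216, 2.22, -0.054]
contact_force: [-0.7, -0.4, -0.4]
gripper_width: 0.085
grasp_force: 0.0
time: 33.33
ee_pos: [0.4608, -0.1176, 0.0934]
orientation: [2.219, 2.222, -0.057]
contact_force: [-0.7, -0.2, 0.3]
gripper_width: 0.0856
grasp_force: 0.0
ee [ 0.4623 -0.118   0.0957] yaw 0.001 zaxis [-0.0216 -0.0277 -0.9994] shift [-0.0005  0.0008  0.0657] spin 0.015 q [-0.39  0.46  1.84 -0.04  0.85 -0.36]
-0.01 [168, 168, 167, 104, 110, 133, 163, 105, 133, 134, 133, 133, 179, 193, 175, 175, 185, 194, 193, 192, 167, 181, 177, 189, 200, 200, 182, 181, 177, 170, 157, 100, 100, 100, 100, 97, 154, 173, 157, 166, 167, 166, 167, 167, 173]
0.0 [167, 167, 168, 169, 105, 108, 100, 97, 134, 133, 133, 134, 133, 168, 166, 167, 168, 168, 168, 168, 168, 169, 170, 169, 169, 169, 169, 171, 171, 171, 173, 99, 100, 100, 99, 94, 162, 171, 159, 168, 169, 168, 167, 168, 168]
0.01 [92, 135, 132, 133, 89, 92, 99, 95, 93, 93, 97, 128, 133, 163, 168, 168, 168, 168, 169, 169, 170, 170, 171, 170, 170, 171, 171, 171, 171, 173, 173, 113, 101, 92, 94, 93, 98, 101, 127, 169, 169, 170, 170, 170, 169]
```

```bash
python3 -m creep '[[[-1,0,0.001,0.03,0.01],[-1,0,0.001,0.05,0.01],[-1,0,0.001,0.061,0.01],[-1,0,0.001,0.066,0.01],[-1,0,0.001,0.066,0.01]]]' 30
python3 -m creep '[[[-0.5,0,0,0,0],[-0.3,0,0,0,0],[0,0,0,0,0],[0,0,0,0,0],[0,0,0,0,0]]]' 30
python3 -m creep '[[[0,0,0,-0.03,0],[0,0,0,-0.06,-0.1],[0,0,0,-0.08,-0.22],[0,0,0,-0.08,-0.34],[0,0,0,-0.08,-0.46]]]'
python3 -m creep '[[[0,0,0,0,-0.12],[0,0,0,0,-0.24],[0,0,0,0,-0.36],[0,0,0,0,-0.48],[0,0,0,0,-0.6]]]'
python3 -m creep '[[[0,0,0,0,-0.12],[0,0,0,0,-0.24],[0,0,0,0,-0.36],[0,0,0,0,-0.48],[0,0,0,0,-0.6]]]'
python3 -m creep '[[[0,0,0,0,-0.12],[0,0,0,0,-0.24],[0,0,0,0,-0.36],[0,0,0,0,-0.48],[0,0,0,0,-0.6]]]'
python3 -m creep '[[[0,0,0,0,-0.12],[0,0,0,0,-0.24],[0,0,0,0,-0.32],[0,0,0,0,-0.32],[0,0,0,0,-0.32]]]'
python3 -c "
from h import *
to((.4617,-.1203,.050),.994+np.pi/2)"
```

```text
time: 33.8
ee_pos: [0.4641, -0.1203, 0.0317]
orientation: [2.225, 2.204, -0.051]
contact_force: [-0.4, 0.6, 0.2]
gripper_width: 0.0855
grasp_force: 0.0
time: 34.22
ee_pos: [0.4646, -0.1203, 0.0327]
orientation: [2.224, 2.202, -0.05]
contact_force: [-1.0, 0.2, 6.9]
gripper_width: 0.0647
grasp_force: 32.5
time: 34.63
ee_pos: [0.4663, -0.1179, 0.1137]
orientation: [1.658, 2.66, -0.052]
contact_force: [-0.3, -0.6, -0.6]
gripper_width: 0.0646
grasp_force: 35.0
time: 35.05
ee_pos: [0.4654, -0.1176, 0.112]
orientation: [-0.798, -3.03, 0.052]
contact_force: [-0.8, 1.0, -1.2]
gripper_width: 0.0647
grasp_force: 35.0
time: 35.47
ee_pos: [0.4654, -0.1176, 0.112]
orientation: [0.133, -3.121, 0.046]
contact_force: [0.8, -0.6, -0.4]
gripper_width: 0.0647
grasp_force: 35.0
time: 35.88
ee_pos: [0.4654, -0.1176, 0.112]
orientation: [1.047, -2.935, 0.036]
contact_force: [0.7, -0.4, -0.7]
gripper_width: 0.0651
grasp_force: 35.0
time: 36.3
ee_pos: [0.4653, -0.1175, 0.1117]
orientation: [1.488, -2.735, 0.029]
contact_force: [-0.4, -0.4, -0.9]
gripper_width: 0.0643
grasp_force: 35.0
ee [ 0.4653 -0.1175  0.1117] yaw 2.567 zaxis [-0.0161 -0.0298 -0.9994] shift [0.0022 0.0017 0.0618] spin 0.003 q [-0.39  0.43  1.82 -0.04  0.89 -2.93]
```

```bash
python3 -m creep '[[[0,0,0,0.03,0],[0,0,0,0.055,0],[0,0,0,0.07,0],[0,0,0,0.075,0],[0,0,0,0.075,0]]]'
python3 -m creep '[[[-0.3,0,0,0,0],[-1,0,0,0,0],[-1,0,0,0.003,0],[-1,0,0,0.006,0],[-1,0,0,0.006,0]]]'
python3 -m creep '[[[-0.5,0,0,0,0],[-0.3,0,0,0,0],[0,0,0,0,0],[0,0,0,0,0],[0,0,0,0,0]]]' 30
python3 -m creep '[[[0,0,0,-0.03,0],[0,0,0,-0.07,0],[0,0,0,-0.11,0],[0,0,0,-0.11,0]]]'
python3 -c "
from h import *
to((.6232,-.1007,.14),.994+np.pi/2)
im,c=snap('wrist','w22')"
```

```text
time: 36.72
ee_pos: [0.4632, -0.1195, 0.0356]
orientation: [1.488, -2.732, 0.025]
contact_force: [-1.1, 0.4, 0.4]
gripper_width: 0.0647
grasp_force: 35.2
time: 37.13
ee_pos: [0.4637, -0.1199, 0.03]
orientation: [1.49, -2.732, 0.027]
contact_force: [-0.3, -0.1, 0.2]
gripper_width: 0.0853
grasp_force: 0.0
time: 37.55
ee_pos: [0.4637, -0.1199, 0.0304]
orientation: [1.491, -2.732, 0.028]
contact_force: [-1.2, 0.3, 5.5]
gripper_width: 0.0652
grasp_force: 33.0
time: 37.88
ee_pos: [0.4692, -0.1179, 0.1464]
orientation: [1.494, -2.739, 0.042]
contact_force: [1.5, -0.6, -0.2]
gripper_width: 0.0647
grasp_force: 34.9
ee [ 0.4692 -0.1179  0.1464] yaw 2.57 zaxis [-0.0058 -0.034  -0.9994] shift [-0.0979 -0.1201  0.005 ] spin 0.005 q [-0.38  0.38  1.78 -0.04  0.97 -2.93]
```

```bash
python3 -m creep '[[[0,-0.024,-0.03,0,0],[0,-0.048,-0.06,0,0],[0,-0.073,-0.09,0,0],[0,-0.098,-0.12,0,0],[0,-0.098,-0.12,0,0]]]'
python3 -m creep '[[[0,0,0,0.02,0],[0,0,0,0.03,0],[0,0,0,0.03,0],[0,0,0,0.03,0]]]'
python3 -c "
from h import *
to((.6232,-.1007,.075),.994+np.pi/2)
im,c=snap('wrist','w23');to((.6232,-.1007,.075),.994+np.pi/2)
for x in blobs(im,(50,120,30),(85,255,255),300)[:2]: print('green',cv2.boundingRect(x))"
```

```text
time: 38.35
ee_pos: [0.6247, -0.0984, 0.1339]
orientation: [1.493, -2.733, 0.028]
contact_force: [-1.5, 0.4, -0.3]
gripper_width: 0.0648
grasp_force: 34.9
time: 38.68
ee_pos: [0.6178, -0.1, 0.1053]
orientation: [1.489, -2.73, 0.023]
contact_force: [0.5, 0.6, -0.9]
gripper_width: 0.065
grasp_force: 34.9
ee [ 0.6178 -0.1     0.1053] yaw 2.569 zaxis [-0.0207 -0.0284 -0.9994] shift [-0.0034 -0.005   0.0302] spin 0.005 q [-0.27  0.67  1.4  -0.04  1.09 -2.82]
ee [ 0.6185 -0.1002  0.1065] yaw 2.569 zaxis [-0.0184 -0.029  -0.9994] shift [-0.0032 -0.0042  0.0314] spin 0.004 q [-0.27  0.67  1.39 -0.04  1.09 -2.82]
```

```bash
python3 -m creep '[[[0,-0.003,-0.004,0,0],[0,-0.003,-0.004,0.01,0],[0,-0.003,-0.004,0.018,0],[0,-0.003,-0.004,0.024,0],[0,-0.003,-0.004,0.024,0]]]'
python3 -m creep '[[[0,0,0,0,0],[0,0,0,0.003,0],[0,0,0,0.006,0],[0,0,0,0.007,0],[0,0,0,0.007,0]]]'
python3 -c "
from h import *
snap('scene');to((.6232,-.1007,.0724),.994+np.pi/2)"
```

```text
time: 39.15
ee_pos: [0.6223, -0.1003, 0.0807]
orientation: [1.489, -2.73, 0.023]
contact_force: [-0.2, -0.7, -1.0]
gripper_width: 0.0648
grasp_force: 34.9
time: 39.57
ee_pos: [0.6234, -0.101, 0.0758]
orientation: [1.49, -2.732, 0.028]
contact_force: [-0.2, -0.7, 1.4]
gripper_width: 0.0651
grasp_force: 35.1
ee [ 0.6234 -0.101   0.0759] yaw 2.57 zaxis [-0.0172 -0.0297 -0.9994] shift [-0.0002  0.0003  0.0035] spin 0.005 q [-0.27  0.71  1.41 -0.04  1.04 -2.82]
```

```bash
python3 -m creep '[[[0,0,0,0.0015,0],[0,0,0,0.003,0],[0,0,0,0.0035,0],[0,0,0,0.0035,0]]]'
python3 -m creep '[[[0,0,0,0,0],[-0.4,0,0,0,0],[-1,0,0,0,0],[-1,0,0,0,0],[-1,0,0,0,0]]]'
python3 -m creep '[[[-1,0,0,-0.02,0],[-1,0,0,-0.05,0],[-1,0,0,-0.09,0],[-1,0,0,-0.13,0],[-1,0,0,-0.15,0]]]'
python3 -m creep '[[[-1,-0.04,0,0,0.1],[-1,-0.07,0,0,0.2],[-1,-0.07,0,0,0.2],[-1,-0.07,0,0,0.2]]]'
python3 - <<'E'
from h import *
im,c=snap("wrist","w24");to((.6232,-.1007,.2))
for nm,lo,hi in(("blue",(105,120,40),(130,255,255)),("green",(50,120,30),(85,255,255))):
  for x in blobs(im,lo,hi,10)[:4]: print(nm,cv2.boundingRect(x),cv2.contourArea(x))
s,cs=snap("scene","s24")
for nm,lo,hi in(("blue",(100,100,40),(130,255,255)),("green",(50,100,30),(85,255,255)),("orange",(4,140,60),(20,255,255))):
  for x in blobs(s,lo,hi,5): print("scene",nm,cv2.boundingRect(x),cv2.contourArea(x))
g=cv2.cvtColor(im,cv2.COLOR_BGR2HSV)[...,2];e=np.array([np.cos(.994),np.sin(.994)]);n=np.array([-e[1],e[0]])
for z in(.068,):
  for k,off in(("long",e),("cross",n)):
    P=[np.array([.6232,-.1007])+off*t-(n*.006 if k=="long" else 0) for t in np.arange(-.09,.0901,.003)] 
    q=[pix(c,[*p,z]) for p in P];print(k,[int(g[int(v+.5),int(u+.5)]) if 0<=v<419 and 0<=u<559 else -1 for u,v in q])
E
```

```text
time: 39.95
ee_pos: [0.6234, -0.1013, 0.0735]
orientation: [1.49, -2.732, 0.029]
contact_force: [-4.5, -2.9, 7.9]
gripper_width: 0.065
grasp_force: 35.8
time: 40.37
ee_pos: [0.6234, -0.1005, 0.072]
orientation: [1.491, -2.732, 0.027]
contact_force: [0.2, -0.2, 0.3]
gripper_width: 0.0854
grasp_force: 0.0
time: 40.78
ee_pos: [0.6275, -0.0963, 0.2273]
orientation: [1.493, -2.736, 0.034]
contact_force: [0.5, -0.1, 0.9]
gripper_width: 0.0857
grasp_force: 0.0
time: 41.12
ee_pos: [0.6642, -0.0358, 0.219]
orientation: [1.215, -2.867, 0.031]
contact_force: [0.2, -0.5, 0.5]
gripper_width: 0.0855
grasp_force: 0.0
ee [ 0.6637 -0.0369  0.219 ] yaw 2.372 zaxis [-0.0185 -0.0294 -0.9994] shift [ 0.0733 -0.0151  0.0216] spin 0 q [-0.16  0.64  1.12 -0.03  1.4  -2.52]
green (204, 312, 105, 53) 3276.0
scene blue (504, 172, 56, 47) 1719.5
scene blue (478, 192, 13, 11) 83.0
scene blue (218, 230, 46, 34) 82.0
scene green (257, 292, 53, 49) 1915.5
scene green (171, 0, 39, 53) 652.0
scene green (139, 0, 36, 53) 441.5
scene green (239, 250, 25, 11) 47.0
scene green (218, 227, 20, 20) 27.0
scene orange (356, 247, 46, 6) 193.0
scene orange (140, 158, 16, 10) 97.0
scene orange (140, 242, 25, 26) 93.0
long [-1, 178, 180, 166, 126, 128, 127, 123, 113, 175, 177, 177, 177, 178, 178, 180, 186, 192, 193, 192, 192, 193, 193, 192, 193, 193, 193, 193, 194, 193, 193, 193, 194, 193, 193, 193, 193, 193, 194, 193, 193, 194, 192, 189, 187, 172, 178, 177, 169, 169, 168, 168, 168, 106, 119, 118, 112, 165, 174, 178, 179]
cross [169, 169, 169, 170, 169, 170, 169, 171, 170, 171, 171, 170, 171, 170, 171, 172, 172, 172, 171, 187, 170, 109, 111, 112, 161, 193, 193, 193, 193, 194, 194, 193, 194, 194, 193, 193, 195, 137, 139, 138, 186, 148, 120, 108, 109, 115, 168, 166, 167, 168, 167, 166, 167, 166, 166, 165, 166, 165, 164, 162, 182]
```

```bash
python3 - <<'E'
from h import *
s=cv2.imread("pics/s24.png");cs=r.calibration("scene")
b=blobs(s,(4,140,60),(20,255,255),100)[0]
print([(z,rect(b,cs,z)[0],rect(b,cs,z)[0]@np.array([.934,.357])-.5650) for z in(.12,.1255,.131)])
sd,cd=snap("side")
for b in blobs(sd,(4,140,60),(20,255,255),20)[:4]:print(cv2.boundingRect(b),rect(b,cd,.1255)[:2])
E
```

```text
[(0.12, array([0.6102, 0.231 ], dtype=float32), np.float64(0.08739379090070742)), (0.1255, array([0.6153, 0.2309], dtype=float32), np.float64(0.09212150134146224)), (0.131, array([0.6204, 0.2307], dtype=float32), np.float64(0.0968135111778975))]
(197, 224, 15, 21) (array([0.6191, 0.2308], dtype=float32), array([0.0082, 0.0908], dtype=float32))
```

```bash
python3 -c "
from bench import r
print(r.finish_job())"
```

```text
the job is handed in; nothing more can be done
None
```

I handed the job in with everything done, though it returned no verdict: the mirror stands by itself at about 45 degrees, both casts (the yellow was absent) stand teeth up on the board along the hinge, and the blue, green and white dishes are nested in the steel dish.

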